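Tidy the coffee counter

TASK

Tidy the coffee counter: stand both espresso cups upright on the round tray, stand the two lidded sugar pots upright in the two-bay tray, one in each bay, and lay the coffee scoop bowl up in the long narrow tray, lengthwise and near its middle (either way round). Leave the little plant and the square tea tin where they stand.

Things in the scene. Friction and masses are not known exactly. Their poses are not given: they have to be found in the camera images.
- cup_a: Espresso cup without a handle, white ceramic, round and open at the top: 54 mm in diameter at the rim, narrower at the foot, 58 mm high, wall 4 mm. Starts upright. Origin: centre of its underside; z up along its axis. Same as the other cup.
- cup_b: Espresso cup without a handle, white ceramic, round and open at the top: 54 mm in diameter at the rim, narrower at the foot, 58 mm high, wall 4 mm. Starts upright. Origin: centre of its underside; z up along its axis. Same as the other cup.
- pot_a: Small lidded sugar pot, dark grey stoneware with a flat wooden lid that stays on: a plain upright cylinder 46 mm in diameter, 50 mm high in all (the lid, 45 mm across, is the top 10 mm). Starts upright. Origin: centre of its underside; z up along its axis. Same as the other pot.
- pot_b: Small lidded sugar pot, dark grey stoneware with a flat wooden lid that stays on: a plain upright cylinder 46 mm in diameter, 50 mm high in all (the lid, 45 mm across, is the top 10 mm). Starts upright. Origin: centre of its underside; z up along its axis. Same as the other pot.
- scoop: Steel coffee scoop, 104 mm long, standing on its bowl, handle roughly towards the robot. Origin: mid-length, level with its underside; z up. Round open bowl (44 mm wide at the rim, 38 mm at the foot, 28 mm high) centred 30 mm along +x; level straight handle along -x from the bowl to 52 mm behind the origin, 12 mm wide, underside 21 mm and top 28 mm up. 50 g, mostly in the bowl.
- round_tray: Round tray, dark wooden rim and grey floor, fixed, 184 mm in diameter; its floor is 4 mm thick, its rim 4 mm wide and 10 mm above the counter (6 mm above the floor), inner diameter about 174 mm. Origin: centre of its underside; z up.
- bay_tray: Rectangular tray, dark wood with grey floor, with a rib making two equal bays, fixed, 110 mm along x by 165 mm along y. Floor 4 mm thick; walls and rib 5 mm wide, tops 10 mm above the counter. The rib runs along x through the middle: bays of 100 mm (x) by 75 mm (y), centred 40 mm along +y and -y from the origin. Origin: centre of its underside; z up.
- long_tray: Long, narrow tray, dark wood with grey floor, without a rib, fixed, 80 mm along x by 155 mm along y (its long way). Floor 4 mm thick, walls 5 mm wide, tops 10 mm above the counter; inside 70 by 145 mm. Origin: centre of its underside; z up.
- plant: Bystander: a small succulent in a round white pot, 52 mm in diameter, about 65 mm high, loose, between the trays. Origin: centre of its underside.
- tin: Bystander: a square metal tea tin with a dark lid, 50 by 50 mm, 62 mm high, loose, between the trays. Origin: centre of its underside.
Mind the look-alikes: they are no part of the job. Leave any pink or yellow look-alike of the cup_b alone.

How it is judged (in metres and radians):
At the end, for the whole second after the job is handed in: On the tray floors, upright within 0.12 rad, released, at rest: cups within 70 mm of the round tray centre; one pot per bay (20 to 61 mm from the rib line, within 32 mm of mid x); scoop within 0.35 rad of lengthwise, origin within 28 mm along and 22 mm across of the long tray centre (horizontal distance between each of cup_a, cup_b and round_tray below 0.07 m and z of each of cup_a, cup_b in the frame of round_tray below 0.008 m and x of pot_a in the frame of bay_tray between -0.032 and 0.032 m and z of each of pot_a, pot_b in the frame of bay_tray below 0.008 m and x of pot_b in the frame of bay_tray between -0.032 and 0.032 m and ((y of pot_a in the frame of bay_tray between 0.02 and 0.061 m and y of pot_b in the frame of bay_tray between -0.061 and -0.02 m) or (y of pot_a in the frame of bay_tray between -0.061 and -0.02 m and y of pot_b in the frame of bay_tray between 0.02 and 0.061 m)) and x of scoop in the frame of long_tray between -0.022 and 0.022 m and y of scoop in the frame of long_tray between -0.028 and 0.028 m and z of scoop in the frame of long_tray below 0.008 m and angle between the x axis of scoop and the y axis of long_tray, either way round below 0.35 rad and angle between each of cup_a, cup_b, pot_a, pot_b, scoop's own z axis and vertical below 0.12 rad and linear speed of each of cup_a, cup_b, pot_a, pot_b, scoop below 0.02 m/s); the robot touches nothing.
It fails at once if the plant is displaced by more than 20 mm or tipped (distance of plant from where it was at the start of the episode above 0.02 m or angle between plant's own z axis and vertical above 0.3 rad).
It fails at once if the tea tin is displaced by more than 20 mm or tipped (distance of tin from where it was at the start of the episode above 0.02 m or angle between tin's own z axis and vertical above 0.3 rad).
It also fails if it takes over 120 s, if anything falls off the work surface, if the arm or the gripper's body presses on something with over 40 N, if the wrist force passes 120 N, or if a joint passes its speed limit or range.

ROBOT

A 7-joint arm with a two-finger parallel gripper is mounted at the origin on the work surface. World frame = base frame: x ahead of the robot, y to its left, z up, the work surface at z = 0. Lengths are in mm, angles in rad, forces in N, time in s.
With the tool pointing down it reaches from about 400 to 875 mm from the base axis. Payload 4.4 kg.
Tool frame: the origin (TCP) lies at the very end of the fingers, on their centre line; the grasp point (between the pads) lies 19 mm behind it; z points along the fingers, x is the direction in which the jaws open and shut, and the axes are right-handed (so a half turn about z gives the same grasp; the last joint's range is limited). The gripper opens to 85 mm and grips with 20 to 120 N. Pads are 22 mm wide; open, the fingers measure 114 mm over their backs; the gripper's body (76 mm by 85 mm) begins 54 mm behind the grasp point. The pads swing forward as they close: fully open they stand 13 mm farther back than shut.
Start: joints at [-1.311, 0.628, 0.038, 1.517, -0.027, 0.996, -0.02], TCP at [208.019, 615.83, 210.413] pointing down, gripper open.
Joint ranges: [-3.06, 3.06], [-0.37, 2.12], [-1.25, 1.32], [0.18, 2.47], [-1.1, 4.24], [0.23, 1.98], [-2.94, 2.94]. Speed limits (rad/s): [2.57, 2.57, 3.14, 3.14, 3.14, 3.14, 3.14].

INTERFACE

Orientations are given as [roll, pitch, yaw] about the fixed x, y, z axes, in that order (R = Rz(yaw) Ry(pitch) Rx(roll)).
In Python, from cell import telemetry, get_image, get_calibration, ctrl gives the robot as it stands. The module is installed in compiled form; this text tells all that it offers.
- The arm moves only by the tool arm_command, never from a script. Its arguments are lists of equal length, an entry for each row: "rot": the turn, a rotation vector about the world's x, y, z in degrees, a list of three; "slide": the shift along the world's x, y, z in mm, a list of three; "gripper": the finger opening in mm, from 0 to 85.4. A call has 1 to 5 rows; each row shifts and turns the pose as measured when the row begins; what a row does not reach is not made up. A row lasts 1/12 s, in which the tool goes at most 41.7 mm and 7.16 degrees, less where a joint would pass 70% of its speed; a pose out of reach is approached as far as the arm can. A call with a gripper value outside its range is refused whole. The fingers move at their own pace and stop on an object; the grip force is fixed at half the most. Time passes only in rows, so rows that do not move let the fingers close. It gives the time, the measured TCP pose, the force and the opening at its end, in the units of the state.
- telemetry.read_state(): the state, without advancing time (a new reading comes with each control period).
- get_image(name): name is "scene" or "top" or "wrist"; returns (picture, depth): 400x640x3 uint8, red, green, blue; 400x640 float32, mm along the optical axis (not along the pixel's ray), 0 where there is no reading.
- get_calibration(name): a dict with "fx", "fy", "cx", "cy" (pixels), "D" ([k1, k2, p1, p2, k3] as OpenCV has them; the pictures are not rectified), "xyz" and "attitude" of the camera in the world. Camera axes: x right, y up, looking along -z (the intrinsics and any distortion apply to the point x, -y, -z); pixel columns grow to the right and rows downward; lengths in mm; the calibration is good to about 2 mm. A picture is of the moment at which its call begins: read the wrist's pose just before it. get_calibration takes no time and is no camera call; for the wrist camera it gives the pose at the moment of the call.
- ctrl.finish_job(): hands the job in, once; it reports no verdict.
The state is a dict: "clock": time; "qpos": joint angles; "qd": joint speeds; "tau": joint torques, N m; "eef_pos": TCP position; "tool_rot": TCP orientation; "force": force on the tool from outside, world axes, zero at the start; "torque": the same for the moment, N m; "width": finger opening in mm.
Only numpy, scipy, OpenCV 4.12 (cv2) and the standard library are available. Lean on these libraries where they do the work, as an engineer would, in place of code of your own. Each camera call takes 0.05 s, during which the arm holds its last target.

## Working session

There is one attempt and no reset: what is moved stays moved. The work goes in short steps, Python scripts to look and compute and a tool call to move; the robot and the scene stay as the last step left them, time stands still between calls to the robot, and variables do not carry over. Pictures are saved under pics/ and viewed, and the job is handed in when it is done.

Besides the shell and the picture viewer there is one more tool, called after "Request:" as name(argument=value, ...), one argument or row to a line, values as JSON. arm_command: Moves the arm, as the interface text tells. Its arguments: {"type":"object","properties":{"rot":{"type":"array"},"slide":{"type":"array"},"gripper":{"type":"array"}},"required":["rot","slide","gripper"]}

```bash
mkdir -p pics; python3 - <<'E'
from cell import telemetry,get_image,get_calibration
import cv2,numpy as np
s=telemetry.read_state();print(s)
for n in("scene","top","wrist"):
    c=get_calibration(n);print(n,c)
    im,d=get_image(n);cv2.imwrite(f"pics/{n}0.png",im[:,:,::-1]);np.savez(f"{n}0.npz",im=im,d=d,c=np.array(c,dtype=object))
E
```

```text
{'clock': 0.0, 'qpos': array([-1.31084113,  0.62929892,  0.03841504,  1.51838612, -0.0270053 ,
        0.99629027, -0.01997611]), 'qd': array([ 0.00130894, -0.00107405,  0.00081687, -0.00132817,  0.00164888,
       -0.00071792, -0.00047925]), 'tau': array([-2.45804167e-04, -5.63398683e+01,  1.22611944e+00, -1.93446761e+01,
        1.10528534e-02,  1.03238155e-02, -1.40090572e-05]), 'eef_pos': array([207.7586721 , 615.19882789, 209.51342595]), 'tool_rot': array([3.14159043e+00, 1.86570730e-03, 1.24508349e+00]), 'force': array([ 0.67135123,  0.15078932, -0.20995612]), 'torque': array([-0.05028101, -0.02773236,  0.01440035]), 'width': 85.19730967149646}
scene {'fx': 421.02243812367857, 'fy': 421.02243812367857, 'cx': 317.85161339857484, 'cy': 192.63820344400068, 'D': array([0.02415604, 0.        , 0.        , 0.        , 0.        ]), 'xyz': array([1218.37502184, -208.19272755,  736.45161508]), 'attitude': array([0.84329485, 0.00547223, 1.14849742])}
top {'fx': 443.5994482705423, 'fy': 443.5994482705423, 'cx': 320.9993969147498, 'cy': 214.39610424118663, 'D': array([0.01344681, 0.        , 0.        , 0.        , 0.        ]), 'xyz': array([ 358.11427744,  106.24120867, 1367.38836229]), 'attitude': array([ 0.09589729, -0.01860575, -1.57663221])}
wrist {'fx': 339.87317236294916, 'fy': 339.87317236294916, 'cx': 315.88248117237134, 'cy': 197.3638821566579, 'D': array([-0.05238718,  0.        ,  0.        ,  0.        ,  0.        ]), 'xyz': array([130.81797471, 641.89773118, 372.14851781]), 'attitude': array([-3.22072906e-01,  1.05020315e-03,  1.24403031e+00])}
```

View pics/scene0.png

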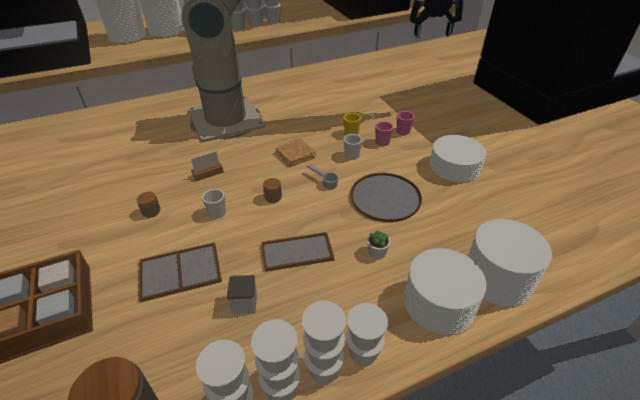

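View pics/top0.png

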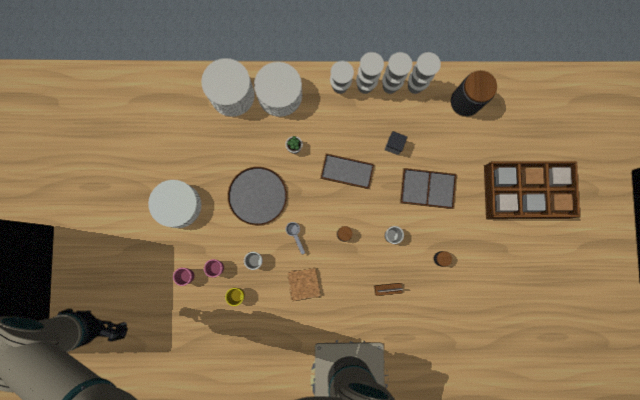

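View pics/wrist0.png

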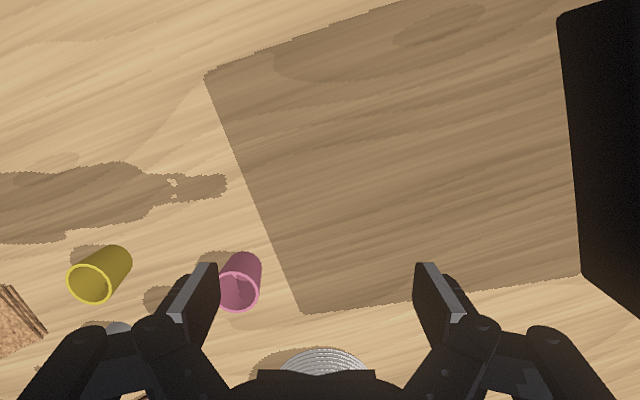

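Top view: the white cups are at (253,261) and (395,235), the pots at (345,234) and (443,259), and the scoop bowl at (293,229) with its handle to (303,252). The trays are at round (258,196), long (348,171) and bay (428,188). The plant is at (294,145) and the tin at (396,143). The look-alikes are pink (213,268) and (184,277) and yellow (235,296); only the two white cups fit the description. I'll confirm this in an enlarged crop and measure.

```bash
cat > h.py <<'E'
import numpy as np,cv2
from scipy.spatial.transform import Rotation as R
def K(c): return np.array([[c['fx'],0,c['cx']],[0,c['fy'],c['cy']],[0,0,1.]])
def Rw(c): return R.from_euler('xyz',c['attitude']).as_matrix()
def rays(c,px):
    u=cv2.undistortPoints(np.array(px,float).reshape(-1,1,2),K(c),np.array(c['D'])).reshape(-1,2)
    d=np.c_[u[:,0],-u[:,1],-np.ones(len(u))]
    return d@Rw(c).T
def plane(c,px,z):
    d=rays(c,px);o=np.array(c['xyz']);t=(z-o[2])/d[:,2]
    return o+d*t[:,None]
def cloud(c,dep):
    h,w=dep.shape;v,u=np.mgrid[:h,:w]
    p=rays(c,np.c_[u.ravel(),v.ravel()])*dep.reshape(-1,1)+np.array(c['xyz'])
    return p.reshape(h,w,3)
def load(n):
    z=np.load(n,allow_pickle=True);return z['im'],z['d'],z['c'].item()
E
python3 - <<'E'
from h import *
im,d,c=load('top0.npz')
P=cloud(c,d)
print('table z',[P[v,u].round(1) for v,u in((330,450),(215,320),(150,450))])
for n,(u,v) in dict(cupR=(395,235),cupL=(253,261),potL=(345,234),potR=(443,259),scoop=(293,229),handle=(301,247),round=(258,196),long=(348,171),bayL=(415,187),bayR=(442,189),plant=(294,145),tin=(396,143)).items(): print(n,P[v,u].round(1), 'maxz near',np.nanmax(P[v-12:v+13,u-12:u+13,2]).round(1))
cr=cv2.resize(im[110:310,160:480],None,fx=2.5,fy=2.5,interpolation=cv2.INTER_CUBIC)
cv2.imwrite('pics/crop0.png',cr[:,:,::-1])
E
```

```text
table z [array([ 136.5, -307.8,    4.2]), array([487.4,  83.2,   3. ]), array([ 690.9, -326.8,    4.1])]
cupR [ 424.5 -148.2    1.4] maxz near 1367.4
cupL [347.3 288.2   4.1] maxz near 1367.4
potL [426.    9.8  47.7] maxz near 1367.4
potR [ 350.3 -277.7   58.8] maxz near 1367.4
scoop [444.  166.2  10.2] maxz near 1367.4
handle [388.6 141.4  24.9] maxz near 1367.4
round [546.5 274.    8.2] maxz near 1367.4
long [624.5  -4.8   5.8] maxz near 1367.4
bayL [ 573.5 -213.     5.7] maxz near 1367.4
bayR [ 566.5 -296.4    8.4] maxz near 1367.4
plant [693.2 161.   60.5] maxz near 1367.4
tin [ 699.1 -146.2   60.2] maxz near 1367.4
```

View pics/crop0.png

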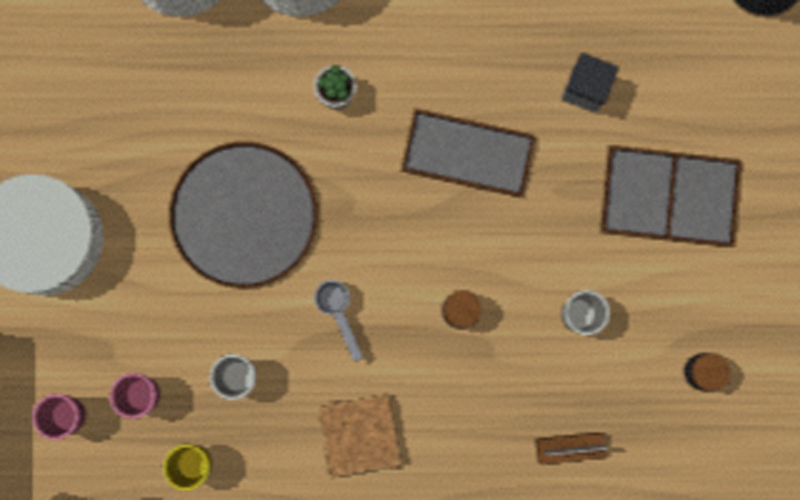

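The crop confirms it: only two plain white cups, at crop (233,376) and (586,313), so those are the targets. Next is precise measurement by contours and rays on planes.

```bash
cat > meas.py <<'E'
from h import *
from scipy.optimize import least_squares
def blob(m,near):
    m=cv2.morphologyEx(m.astype(np.uint8)*255,cv2.MORPH_CLOSE,np.ones((3,3)))
    cs,_=cv2.findContours(m,cv2.RETR_EXTERNAL,cv2.CHAIN_APPROX_NONE)
    cs=[k for k in cs if cv2.contourArea(k)>20]
    return min(cs,key=lambda k:abs(cv2.pointPolygonTest(k,near,True)) if cv2.pointPolygonTest(k,near,True)<0 else 0).reshape(-1,2)
E
python3 - <<'E'
from meas import *
im,d,c=load('top0.npz')
hsv=cv2.cvtColor(im,cv2.COLOR_RGB2HSV);H,S,V=[hsv[...,i].astype(int) for i in range(3)]
for n,(u,v) in dict(lid=(345,234),cup=(395,226),cup2=(253,253),wood=(370,215),shadow=(356,236),floor=(258,196),bowl=(288,226),hand=(300,246),traywall=(428,188),lid2=(443,259)).items(): print(n,hsv[v,u])
def circ(k,z):
    p=plane(c,k,z)[:,:2]; ctr,r=cv2.minEnclosingCircle(p.astype(np.float32));
    A=np.c_[p,np.ones(len(p))];s=np.linalg.lstsq(A,(p**2).sum(1),rcond=None)[0];cc=s[:2]/2
    return cc.round(1),2*np.sqrt(s[2]+cc@cc).round(2),len(p)
grey=(S<70)
for n,q in dict(cupL=(253,261),cupR=(395,235)).items(): print(n,circ(blob(grey,q),58))
for n,q in dict(potL=(345,234),potR=(443,259)).items():
    print(n,circ(blob((S>140)&(V>50)&(H<13),q),50))
print('round',circ(blob(grey,(258,196)),4))
for n,q in dict(long=(348,171),bayA=(415,187),bayB=(442,189)).items():
    p=plane(c,blob(grey,q),5)[:,:2]; print(n,cv2.minAreaRect(p.astype(np.float32)))
k=blob(grey,(293,229));p=plane(c,k,28)[:,:2];print('scoop',cv2.minAreaRect(p.astype(np.float32)),len(k))
print(cv2.boxPoints(cv2.minAreaRect(p.astype(np.float32))).round(0).tolist())
for n,q in dict(plant=(294,145),tin=(396,143)).items():
    P=cloud(c,d);print(n,P[q[1],q[0]].round())
E
```

```text
lid [ 15 172 110]
cup [ 19  38 163]
cup2 [30 15 86]
wood [ 17 114 174]
shadow [ 16 116 110]
floor [ 60   7 111]
bowl [125  23  66]
hand [109  15 136]
traywall [ 13 132  79]
lid2 [ 13 163 105]
cupL (array([349.6, 281.9]), np.float64(51.78), 52)
cupR (array([ 422.9, -135.1]), np.float64(53.26), 51)
potL (array([ 533.3, -421.3]), np.float64(69.16), 105)
potR (array([ 533.3, -421.3]), np.float64(69.16), 105)
round (array([549. , 277.8]), np.float64(170.38), 157)
long ((625.7901611328125, -1.749267578125), (146.3998565673828, 70.75177764892578), 77.1608657836914)
bayA ((570.9674072265625, -254.12977600097656), (155.744384765625, 101.06995391845703), 83.2220687866211)
bayB ((570.9674072265625, -254.12977600097656), (155.744384765625, 101.06995391845703), 83.2220687866211)
scoop ((419.73980712890625, 150.75558471679688), (101.89312744140625, 42.43717956542969), 34.91282272338867) 74
[[366.0, 139.0], [390.0, 104.0], [474.0, 163.0], [449.0, 197.0]]
plant [693. 161.  61.]
tin [ 699. -146.   60.]
```

```bash
python3 - <<'E'
from meas import *
im,d,c=load('top0.npz')
hsv=cv2.cvtColor(im,cv2.COLOR_RGB2HSV);H,S,V=[hsv[...,i].astype(int) for i in range(3)]
def circ(p):
    A=np.c_[p,np.ones(len(p))];s=np.linalg.lstsq(A,(p**2).sum(1),rcond=None)[0];cc=s[:2]/2
    return cc.round(1),2*np.sqrt(s[2]+cc@cc).round(2),len(p)
for n,q in dict(potL=(345,234),potR=(443,259)).items():
    print(n,circ(plane(c,blob((S>145)&(V<140),q),50)[:,:2]))
m=np.zeros(S.shape,np.uint8);k=blob(S<70,(293,229));cv2.drawContours(m,[k.reshape(-1,1,2)],-1,1,-1)
vu=np.argwhere(m);p=plane(c,vu[:,::-1],28)[:,:2]
b=np.array([449,168.]);
for i in range(3):
    far=np.linalg.norm(p-b,axis=1)
    h=p[far>27]; vx,vy,x0,y0=cv2.fitLine(h.astype(np.float32),cv2.DIST_L2,0,.01,.01).ravel()
    kp=plane(c,k,28)[:,:2]; kb=kp[np.linalg.norm(kp-b,axis=1)<26]; cc,D,n=circ(kb); b=cc
    print('bowl',cc,D,n,'handle dir',np.degrees(np.arctan2(vy,vx)),'mid',x0,y0, 'far',far.max(), 'bowl->handle dir',np.degrees(np.arctan2(b[1]-y0,b[0]-x0)))
E
```

```text
potL (array([427.8,  11.5]), np.float64(39.62), 40)
potR (array([ 351.7, -283.2]), np.float64(41.24), 41)
bowl [443.9 167.7] 41.56 35 handle dir 24.073166 mid 396.82007 147.53188 far 86.25614150523258 bowl->handle dir 23.189347692708196
bowl [443.3 167.5] 42.14 38 handle dir 23.63612 mid 394.30865 146.3554 far 81.5085804743864 bowl->handle dir 23.344971541015042
bowl [443.  167.3] 42.42 39 handle dir 23.63612 mid 394.30865 146.3554 far 80.88123666622191 bowl->handle dir 23.27498287916441
```

Everything agrees with the given sizes: cup rims come out at 52–53 mm, the tray insides match, and the scoop tip is 81 mm from its bowl. Moving towards cup L at (350,282), turning the jaws to world x.

Request:
arm_command(
  rot=[
    [0, 0, -7.1],
    [0, 0, -7.1],
    [0, 0, -7.1],
    [0, 0, -7.1],
    [0, 0, -7.1],
  ],
  slide=[
    [14, -33, 0],
    [14, -33, 0],
    [14, -33, 0],
    [14, -33, 0],
    [14, -33, 0],
  ],
  gripper=[85, 85, 85, 85, 85],
)

```text
clock: 0.57
eef_pos: [271.9, 452.2, 206.8]
tool_rot: [-3.135, -0.001, 0.624]
force: [-0.5, 0.1, 0.6]
width: 84.7
```

Request:
arm_command(
  rot=[
    [0, 0, -7.1],
    [0, 0, -7.1],
    [0, 0, -7.1],
    [0, 0, -7.1],
    [0, 0, -7.1],
  ],
  slide=[
    [14, -33, 0],
    [14, -33, 0],
    [14, -33, -10],
    [14, -33, -20],
    [14, -33, -20],
  ],
  gripper=[85, 85, 85, 85, 85],
)

```text
clock: 0.98
eef_pos: [345.7, 281.2, 159.2]
tool_rot: [-3.128, -0.008, -0.001]
force: [1.3, 0.8, -1.1]
width: 84.8
```

Request:
arm_command(
  rot=[
    [-0.8, 0.4, 0],
    [0, 0, 0],
  ],
  slide=[
    [4, 1, -15],
    [0, 0, 0],
  ],
  gripper=[85, 85],
)

```text
clock: 1.15
eef_pos: [350.8, 272.3, 142.0]
tool_rot: [3.133, 0.001, -0.019]
force: [0.8, -0.1, 0.5]
width: 84.9
```

```bash
python3 - <<'E'
from meas import *
from cell import *
s=telemetry.read_state();c=get_calibration('wrist');im,d=get_image('wrist')
print(s['eef_pos'].round(1),s['tool_rot'].round(3),c['xyz'].round(1))
cv2.imwrite('pics/w1.png',im[:,:,::-1]);np.savez('w1.npz',im=im,d=d,c=np.array(c,dtype=object))
# where the top-measured rim should appear
a=np.linspace(0,2*np.pi,40);P=np.c_[349.6+27*np.cos(a),281.9+27*np.sin(a),0*a+58]
q=(P-c['xyz'])@Rw(c);q=q*[1,-1,-1]
px=cv2.projectPoints(q,np.zeros(3),np.zeros(3),K(c),np.array(c['D']))[0].reshape(-1,2)
o=im[:,:,::-1].copy();cv2.polylines(o,[px.astype(int).reshape(-1,1,2)],True,(0,0,255),1);cv2.imwrite('pics/w1o.png',o)
E
```

```text
[350.8 272.3 142. ] [ 3.133e+00  1.000e-03 -1.900e-02] [352.6 355.4 303.9]
```

View pics/w1o.png

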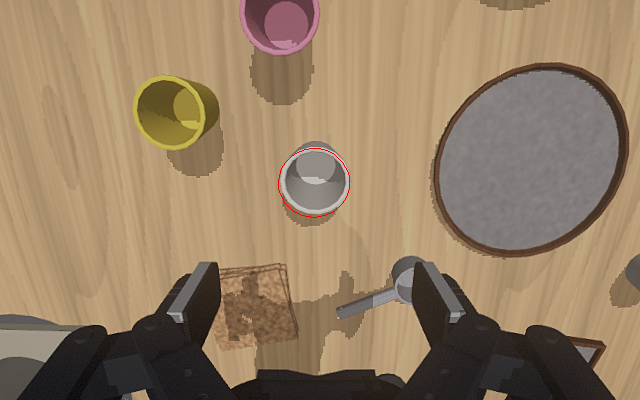

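The projected rim from the top view lies on the white cup at (314,182), so the measurement holds. Now I centre and descend.

Request:
arm_command(
  rot=[
    [0.5, 0, 1],
    [0, 0, 0],
    [0, 0, 0],
    [0, 0, 0],
    [0, 0, 0],
  ],
  slide=[
    [-1, 9, 0],
    [0, 0, -20],
    [0, 0, -20],
    [0, 0, -15],
    [0, 0, 0],
  ],
  gripper=[85, 85, 85, 85, 85],
)

```text
clock: 1.62
eef_pos: [349.4, 291.4, 90.4]
tool_rot: [-3.128, -0.005, 0.015]
force: [-0.3, -0.4, -0.0]
width: 85.1
```

Request:
arm_command(
  rot=[
    [0, 0, 0],
    [0, 0, 0],
  ],
  slide=[
    [0, 0, 0],
    [0, 0, 0],
  ],
  gripper=[85, 85],
)

```text
clock: 1.78
eef_pos: [348.8, 294.6, 91.7]
tool_rot: [-3.125, -0.005, 0.02]
force: [-0.1, -0.1, -0.1]
width: 85.0
```

Request:
arm_command(
  rot=[
    [-0.9, 0.3, -1],
  ],
  slide=[
    [0, -12, 0],
  ],
  gripper=[85],
)

```text
clock: 1.87
eef_pos: [349.0, 284.9, 92.7]
tool_rot: [-3.138, -0.001, 0.006]
force: [-0.6, -0.2, 0.1]
width: 85.1
```

Request:
arm_command(
  rot=[
    [0, 0, 0],
  ],
  slide=[
    [0, 0, 0],
  ],
  gripper=[85],
)

```text
clock: 1.95
eef_pos: [349.2, 283.7, 93.5]
tool_rot: [-3.139, -0.001, 0.004]
force: [-1.1, -0.9, -0.7]
width: 84.9
```

Request:
arm_command(
  rot=[
    [0, 0, 0],
  ],
  slide=[
    [0, 0, 0],
  ],
  gripper=[85],
)

```text
clock: 2.03
eef_pos: [349.6, 284.0, 94.4]
tool_rot: [-3.138, -0.002, 0.004]
force: [0.8, -0.5, 0.3]
width: 85.2
```

Request:
arm_command(
  rot=[
    [0, 0, 0],
    [0, 0, 0],
    [0, 0, 0],
  ],
  slide=[
    [0, -2, -18],
    [0, 0, -20],
    [0, 0, -18],
  ],
  gripper=[85, 85, 85],
)

```text
clock: 2.28
eef_pos: [353.5, 284.9, 41.8]
tool_rot: [-3.13, -0.013, 0.004]
force: [-0.2, 0.4, 0.4]
width: 84.4
```

Request:
arm_command(
  rot=[
    [-0.6, 0.7, 0],
    [0, 0, 0],
  ],
  slide=[
    [-4, -3, -15],
    [0, 0, -9],
  ],
  gripper=[85, 85],
)

```text
clock: 2.45
eef_pos: [349.7, 281.7, 16.7]
tool_rot: [-3.14, -0.0, 0.004]
force: [0.6, 0.5, 0.1]
width: 84.8
```

Request:
arm_command(
  rot=[
    [0, 0, 0],
  ],
  slide=[
    [0, 0, 0],
  ],
  gripper=[85],
)

```text
clock: 2.53
eef_pos: [349.3, 281.2, 15.6]
tool_rot: [3.141, 0.001, 0.003]
force: [0.4, -0.7, 0.2]
width: 85.0
```

Centred within 1 mm. Closing.

Request:
arm_command(
  rot=[
    [0, 0, 0],
    [0, 0, 0],
    [0, 0, 0],
    [0, 0, 0],
    [0, 0, 0],
  ],
  slide=[
    [0, 0, 0],
    [0, 0, 0],
    [0, 0, 0],
    [0, 0, 0],
    [0, 0, 0],
  ],
  gripper=[40, 40, 40, 40, 40],
)

```text
clock: 2.95
eef_pos: [350.9, 281.9, 18.3]
tool_rot: [-3.139, -0.002, 0.003]
force: [0.1, -0.2, -0.4]
width: 50.2
```

Request:
arm_command(
  rot=[
    [0, 0, 0],
    [0, 0, 0],
  ],
  slide=[
    [0, 0, 0],
    [0, 0, 0],
  ],
  gripper=[40, 40],
)

```text
clock: 3.12
eef_pos: [351.3, 282.4, 19.1]
tool_rot: [-3.138, -0.004, 0.003]
force: [-0.9, 0.8, -1.3]
width: 50.0
```

Request:
arm_command(
  rot=[
    [0, 0, 0],
    [0, 0, 0],
    [0, 0, 0],
    [0, 0, 0],
    [0, 0, 0],
  ],
  slide=[
    [0, 0, 15],
    [0, 0, 20],
    [10, 2, 15],
    [28, 5, 0],
    [30, 6, 0],
  ],
  gripper=[40, 40, 40, 40, 40],
)

```text
clock: 3.53
eef_pos: [411.2, 293.4, 71.0]
tool_rot: [3.14, 0.01, 0.008]
force: [0.1, 0.4, -2.1]
width: 50.5
```

Request:
arm_command(
  rot=[
    [0, 0, 0],
    [0, 0, 0],
    [0, 0, 0],
    [0, 0, 0],
    [0, 0, 0],
  ],
  slide=[
    [30, 6, 0],
    [30, 6, 0],
    [30, 6, 0],
    [20, 4, 0],
    [10, 2, 0],
  ],
  gripper=[40, 40, 40, 40, 40],
)

```text
clock: 3.95
eef_pos: [539.7, 318.8, 72.6]
tool_rot: [3.141, 0.005, 0.009]
force: [0.2, 0.9, -1.5]
width: 50.3
```

Request:
arm_command(
  rot=[
    [0, -0.3, -0.5],
    [0, 0, 0],
    [0, 0, 0],
  ],
  slide=[
    [5, 1, -10],
    [0, 0, -15],
    [0, 0, -10],
  ],
  gripper=[40, 40, 40],
)

```text
clock: 4.2
eef_pos: [549.3, 320.3, 37.1]
tool_rot: [-3.14, -0.007, -0.002]
force: [-0.1, -0.2, -1.5]
width: 50.4
```

Request:
arm_command(
  rot=[
    [0, 0, 0],
  ],
  slide=[
    [0, 0, -6],
  ],
  gripper=[40],
)

```text
clock: 4.28
eef_pos: [547.7, 319.7, 29.2]
tool_rot: [3.142, -0.005, -0.002]
force: [0.6, 0.2, -1.8]
width: 50.7
```

Request:
arm_command(
  rot=[
    [0, 0.2, 0],
    [0, 0, 0],
  ],
  slide=[
    [0, 0, -4],
    [0, 0, -1],
  ],
  gripper=[40, 40],
)

```text
clock: 4.45
eef_pos: [544.4, 318.9, 21.3]
tool_rot: [3.139, 0.004, -0.002]
force: [-0.3, -0.8, 4.1]
width: 50.2
```

Contact felt (about 5.5 N). Release.

Request:
arm_command(
  rot=[
    [0, 0, 0],
    [0, 0, 0],
    [0, 0, 0],
    [0, 0, 0],
  ],
  slide=[
    [0, 0, 0],
    [0, 0, 0],
    [0, 0, 0],
    [0, 0, 10],
  ],
  gripper=[75, 75, 75, 75],
)

```text
clock: 4.78
eef_pos: [542.5, 318.8, 31.0]
tool_rot: [3.138, 0.007, -0.002]
force: [-0.3, -0.2, -0.7]
width: 74.8
```

Request:
arm_command(
  rot=[
    [0, 0, 0],
    [0, 0, 0],
    [0, 0, 0],
    [0, 0, 0],
    [0, 0, 0],
  ],
  slide=[
    [0, 0, 25],
    [0, 0, 35],
    [0, 0, 35],
    [0, 0, 30],
    [0, 0, 10],
  ],
  gripper=[85, 85, 85, 85, 85],
)

```text
clock: 5.2
eef_pos: [541.6, 318.0, 175.4]
tool_rot: [3.138, 0.006, -0.002]
force: [0.9, 0.8, 0.3]
width: 85.1
```

Request:
arm_command(
  rot=[
    [0, 0, -7],
    [0, 0, -7],
    [0, 0, -7],
    [0, 0, -7],
    [0, 0, -7],
  ],
  slide=[
    [-8, -12, 0],
    [-14, -17, 0],
    [-14, -17, 0],
    [-14, -17, 0],
    [-14, -17, 0],
  ],
  gripper=[85, 85, 85, 85, 85],
)

```text
clock: 5.62
eef_pos: [481.8, 242.0, 185.7]
tool_rot: [-3.126, -0.006, -0.626]
force: [0.4, 0.2, -0.4]
width: 85.0
```

Request:
arm_command(
  rot=[
    [0, 0, -7],
    [0, 0, -7],
    [0, 0, -7],
    [0, 0, -6],
    [0, 0, -2],
  ],
  slide=[
    [-14, -17, -10],
    [-14, -17, -10],
    [-14, -17, -10],
    [-12, -14, -10],
    [-5, -7, 0],
  ],
  gripper=[85, 70, 60, 50, 50],
)

```text
clock: 6.03
eef_pos: [418.4, 165.9, 148.9]
tool_rot: [-3.12, -0.005, -1.153]
force: [0.3, -0.6, -0.5]
width: 50.1
```

Request:
arm_command(
  rot=[
    [0, 0, 0],
  ],
  slide=[
    [0, 0, 0],
  ],
  gripper=[50],
)

```text
clock: 6.12
eef_pos: [417.3, 164.6, 149.3]
tool_rot: [-3.121, -0.005, -1.154]
force: [-0.3, -0.2, 0.1]
width: 49.9
```

```bash
python3 - <<'E'
from meas import *
from cell import *
s=telemetry.read_state();c=get_calibration('wrist');im,d=get_image('wrist')
print(s['eef_pos'].round(1),np.degrees(s['tool_rot']).round(2))
cv2.imwrite('pics/w2.png',im[:,:,::-1]);np.savez('w2.npz',im=im,d=d,c=np.array(c,dtype=object))
im,d=get_image('top');cv2.imwrite('pics/t2.png',cv2.resize(im[110:310,160:480],None,fx=2.5,fy=2.5)[:,:,::-1])
E
```

```text
[417.3 164.6 149.3] [-178.81   -0.28  -66.15]
```

View pics/w2.png

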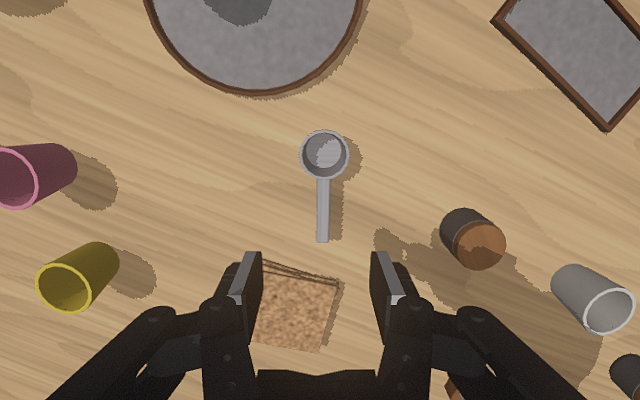

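View pics/t2.png

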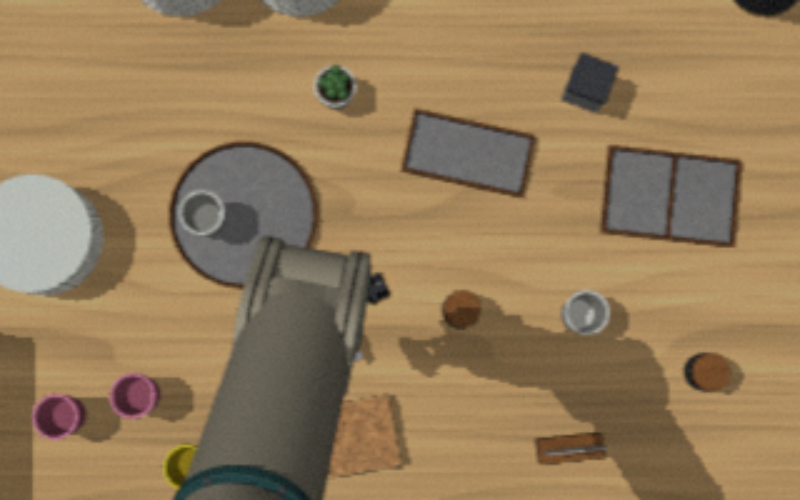

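Cup L stands on the round tray at (203,212). In the wrist view the scoop bowl is at (324,155) and the handle end at (322,242). Refining the handle line from this closer view.

```bash
python3 - <<'E'
from meas import *
im,d,c=load('w2.npz')
hsv=cv2.cvtColor(im,cv2.COLOR_RGB2HSV);S=hsv[...,1].astype(int);V=hsv[...,2].astype(int)
m=(S<60);m[:120]=0;m[250:]=0;m[:,:290]=0;m[:,360:]=0
vu=np.argwhere(m); h=vu[vu[:,0]>188]
p=plane(c,h[:,::-1],28)[:,:2];vx,vy,x0,y0=cv2.fitLine(p.astype(np.float32),2,0,.01,.01).ravel()
print(len(p),'handle dir',np.degrees(np.arctan2(vy,vx)),'mid',x0,y0, 'ends',p[h[:,0].argmax()])
dirv=np.array([vx,vy]);n=np.array([-vy,vx]);q=(p-[x0,y0])@n;print('width',np.ptp(q))
b=vu[vu[:,0]<182];k,r=cv2.minEnclosingCircle(b[:,::-1].astype(np.float32));print(k,r,plane(c,[k],28))
E
```

```text
712 handle dir 22.725355 mid 394.4362 147.93622 ends [369.25129426 141.22687897]
width 11.941264160800628
(323.84710693359375, 155.43801879882812) 26.463237762451172 [[444.49582379 169.150355    28.        ]]
```

```bash
cat > go.py <<'E'
import sys,numpy as np
from cell import telemetry
from scipy.spatial.transform import Rotation as R
x,y,z,yaw=map(float,sys.argv[1:5])
s=telemetry.read_state()
C=R.from_euler('xyz',s['tool_rot']);T=R.from_euler('xyz',[np.pi,0,np.radians(yaw)])
print('t',round(s['clock'],2),'pos',s['eef_pos'].round(1),'slide',(np.array([x,y,z])-s['eef_pos']).round(1),'rot',np.degrees((T*C.inv()).as_rotvec()).round(1),'w',round(s['width'],1),'F',s['force'].round(1))
E
python3 go.py 404 151.5 6 -67
```

```text
t 6.22 pos [419.2 166.4 149.6] slide [ -15.2  -14.9 -143.6] rot [-0.3  1.3 -1.1] w 50.0 F [0.5 0.2 0.3]
```

Request:
arm_command(
  rot=[
    [-0.3, 1.2, -1],
    [0, 0, 0],
    [0, 0, 0],
    [0, 0, 0],
    [0, 0, 0],
  ],
  slide=[
    [-14, -14, -15],
    [0, 0, -25],
    [0, 0, -25],
    [0, 0, -20],
    [0, 0, -5],
  ],
  gripper=[45, 40, 40, 40, 40],
)

```text
clock: 6.63
eef_pos: [416.7, 160.8, 61.0]
tool_rot: [-3.119, 0.001, -1.15]
force: [0.2, 0.1, -0.7]
width: 40.0
```

```bash
python3 go.py 404 151.5 6 -67
```

```text
t 6.63 pos [416.7 160.8  61. ] slide [-12.7  -9.3 -55. ] rot [-0.6  1.2 -1.1] w 40.0 F [ 0.2  0.1 -0.7]
```

Request:
arm_command(
  rot=[
    [-0.6, 1.2, -1.1],
    [0, 0, 0],
  ],
  slide=[
    [-13, -9, 0],
    [0, 0, 0],
  ],
  gripper=[40, 40],
)

```text
clock: 6.8
eef_pos: [404.4, 152.6, 60.7]
tool_rot: [3.14, 0.001, -1.168]
force: [0.4, -1.2, 0.4]
width: 40.2
```

```bash
python3 go.py 404 151.5 6 -67
```

```text
t 6.8 pos [404.4 152.6  60.7] slide [ -0.4  -1.1 -54.7] rot [-0.  -0.1 -0.1] w 40.2 F [ 0.4 -1.2  0.4]
```

Request:
arm_command(
  rot=[
    [0, 0, 0],
    [0, 0, 0],
  ],
  slide=[
    [0, -1, -14],
    [0, 0, -10],
  ],
  gripper=[40, 40],
)

```text
clock: 6.97
eef_pos: [407.5, 152.7, 39.2]
tool_rot: [-3.137, 0.001, -1.166]
force: [-0.2, 0.3, -0.6]
width: 40.0
```

```bash
python3 go.py 404 151.5 6 -67
```

```text
t 6.97 pos [407.5 152.7  39.2] slide [ -3.5  -1.2 -33.2] rot [-0.1  0.2 -0.2] w 40.0 F [-0.2  0.3 -0.6]
```

Request:
arm_command(
  rot=[
    [0, 0.2, 0],
    [0, 0.2, 0],
  ],
  slide=[
    [-5, -2, -12],
    [-2, 0, -10],
  ],
  gripper=[40, 40],
)

```text
clock: 7.13
eef_pos: [403.4, 152.0, 18.9]
tool_rot: [-3.137, 0.003, -1.164]
force: [-0.2, -0.6, -0.1]
width: 40.2
```

```bash
python3 go.py 404 151.5 6 -67
```

```text
t 7.13 pos [403.4 152.   18.9] slide [  0.6  -0.5 -12.9] rot [-0.3  0.2 -0.3] w 40.2 F [-0.2 -0.6 -0.1]
```

Request:
arm_command(
  rot=[
    [-0.3, 0.2, -0.3],
    [0, 0, 0],
  ],
  slide=[
    [-1, -1, -8],
    [-1, 0, -3],
  ],
  gripper=[40, 40],
)

```text
clock: 7.3
eef_pos: [403.3, 152.0, 8.8]
tool_rot: [-3.139, -0.0, -1.168]
force: [-0.2, -0.3, 0.5]
width: 39.6
```

Request:
arm_command(
  rot=[
    [0, 0, 0],
    [0, 0, 0],
    [0, 0, 0],
    [0, 0, 0],
    [0, 0, 0],
  ],
  slide=[
    [0, 0, 0],
    [0, 0, 0],
    [0, 0, 0],
    [0, 0, 0],
    [0, 0, 0],
  ],
  gripper=[25, 15, 5, 5, 5],
)

```text
clock: 7.72
eef_pos: [406.9, 153.9, 12.2]
tool_rot: [-3.131, -0.001, -1.165]
force: [-0.8, -0.1, 0.3]
width: 5.2
```

Width 5.2 means the handle isn't between the pads. Looking.

```bash
python3 - <<'E'
from meas import *
from cell import *
im,d=get_image('wrist');cv2.imwrite('pics/w3.png',im[:,:,::-1])
im,d=get_image('scene');cv2.imwrite('pics/s3.png',cv2.resize(im[100:260,230:430],None,fx=4,fy=3.6)[:,:,::-1])
E
python3 go.py 404 151.5 6 -67
```

```text
t 7.82 pos [406.7 153.9  12. ] slide [-2.7 -2.4 -6. ] rot [-0.2  0.6 -0.2] w 5.0 F [0.2 0.3 0. ]
```

View pics/w3.png

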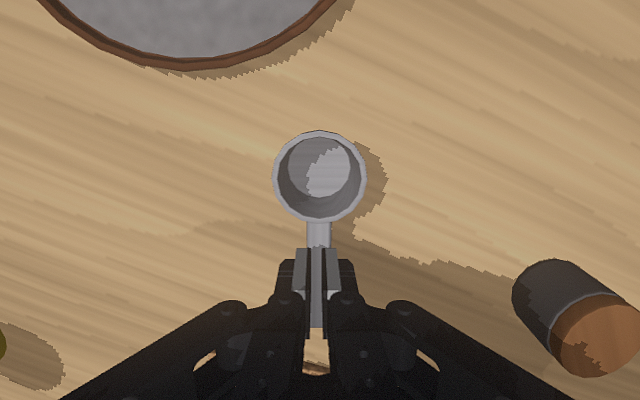

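View pics/s3.png

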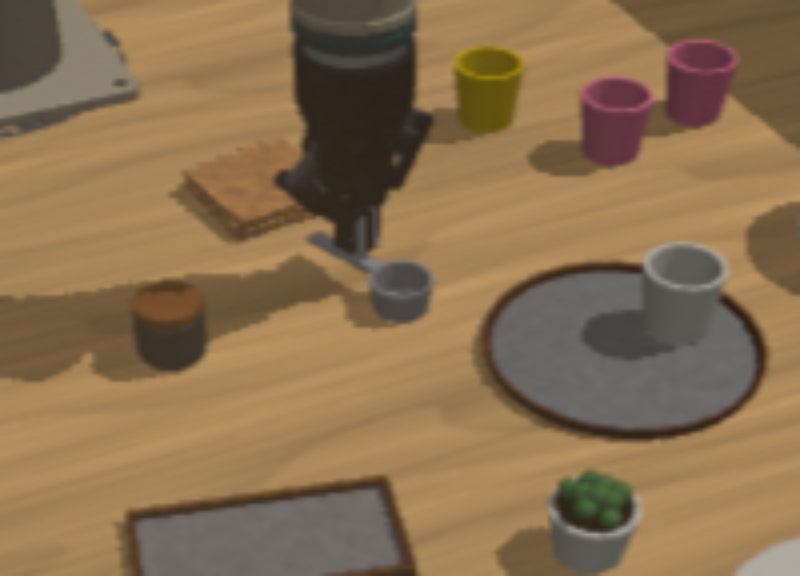

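```bash
python3 - <<'E'
from meas import *
from cell import *
c=get_calibration('wrist');im,d=get_image('wrist');P=cloud(c,d)
for u,v in((318,238),(303,252),(330,252),(303,270),(331,270),(300,285),(318,260),(318,275),(318,300),(318,320),(200,200)):print('w',u,v,P[v,u].round(1),im[v,u])
print(c['xyz'],telemetry.read_state()['eef_pos'])
c=get_calibration('scene');im,d=get_image('scene');np.savez('s3.npz',im=im,d=d,c=np.array(c,dtype=object));P=cloud(c,d)
for u,v in((318,167),(319,168),(319,165),(323,168),(322,165),(311,167),(330,179)):print('s',u,v,P[v,u].round(1),im[v,u])
cv2.imwrite('pics/s3b.png',cv2.resize(im[130:200,290:360],None,fx=8,fy=8,interpolation=cv2.INTER_NEAREST)[:,:,::-1])
E
```

```text
w 318 238 [418.1 158.1  27.9] [157 153 156]
w 303 252 [414.3 163.8  39.8] [95 93 90]
w 330 252 [419.3 153.   40.6] [97 94 92]
w 303 270 [414.2 163.2  55. ] [92 91 89]
w 331 270 [418.6 152.8  55. ] [93 90 90]
w 300 285 [414.5 164.   66.9] [91 88 87]
w 318 260 [407.3 153.5  27.9] [114 111 112]
w 318 275 [398.9 149.9  26.4] [110 106 108]
w 318 300 [385.8 144.2  26.9] [110 107 109]
w 318 320 [374.2 139.2  26.5] [109 107 109]
w 200 200 [401.1 221.5  -1.5] [181 154 116]
[479.96379518 185.70376729 175.41601138] [406.60355174 153.79193548  11.88065959]
s 318 167 [415.2 149.   44.8] [56 48 41]
s 319 168 [417.8 150.7  42.7] [73 69 64]
s 319 165 [417.2 151.   52.3] [75 71 66]
s 323 168 [410.9 165.6  32.9] [99 86 70]
s 322 165 [416.6 160.   49. ] [47 39 30]
s 311 167 [383.4 142.2  24.3] [88 84 83]
s 330 179 [431.4 177.1   5.9] [76 72 69]
```

View pics/s3b.png

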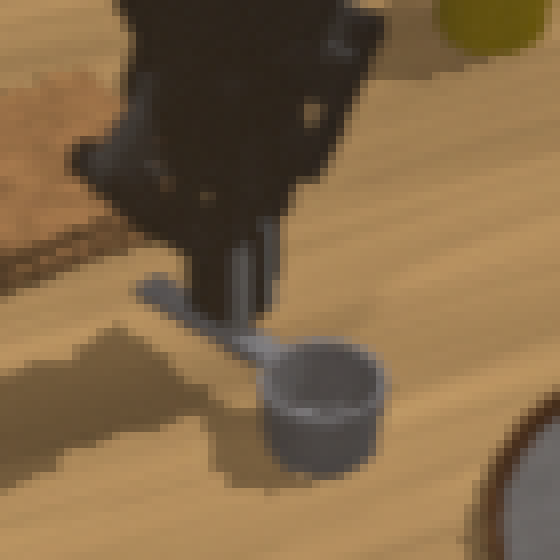

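```bash
python3 - <<'E'
from meas import *
from cell import *
c=get_calibration('wrist');im,d=get_image('wrist');P=cloud(c,d);s=telemetry.read_state();print(s['eef_pos'],s['width'])
for v in range(240,262,1):print(v,[P[v,u].round(0).tolist() for u in (303,329)],im[v,303],im[v,329])
print(P[252,290:345:3,2].round(0))
E
```

```text
[406.39694232 153.6826156   11.71689562] 5.153008828099524
240 [[401.0, 160.0, -1.0], [418.0, 152.0, 26.0]] [165 137 103] [123 121 122]
241 [[401.0, 160.0, -1.0], [418.0, 152.0, 27.0]] [166 140 106] [123 119 121]
242 [[400.0, 160.0, -1.0], [417.0, 152.0, 26.0]] [167 142 108] [123 121 123]
243 [[399.0, 159.0, -2.0], [417.0, 152.0, 27.0]] [170 144 108] [123 121 121]
244 [[399.0, 159.0, -1.0], [416.0, 152.0, 26.0]] [170 143 108] [121 120 121]
245 [[398.0, 159.0, -2.0], [416.0, 151.0, 27.0]] [170 144 110] [110 109 109]
246 [[398.0, 159.0, -1.0], [415.0, 151.0, 26.0]] [173 145 109] [96 92 94]
247 [[397.0, 158.0, -1.0], [415.0, 151.0, 26.0]] [173 144 110] [94 92 93]
248 [[414.0, 164.0, 35.0], [419.0, 153.0, 36.0]] [90 82 77] [81 79 78]
249 [[414.0, 164.0, 37.0], [419.0, 153.0, 37.0]] [95 91 93] [97 93 92]
250 [[414.0, 164.0, 38.0], [419.0, 153.0, 38.0]] [97 94 92] [93 90 89]
251 [[414.0, 164.0, 39.0], [418.0, 153.0, 38.0]] [94 91 90] [96 93 92]
252 [[414.0, 164.0, 40.0], [418.0, 153.0, 39.0]] [94 91 88] [92 89 87]
253 [[414.0, 164.0, 40.0], [418.0, 153.0, 40.0]] [96 92 92] [93 90 90]
254 [[414.0, 164.0, 42.0], [418.0, 153.0, 41.0]] [94 91 89] [92 91 88]
255 [[414.0, 164.0, 43.0], [418.0, 153.0, 42.0]] [93 91 90] [96 92 91]
256 [[414.0, 163.0, 43.0], [419.0, 153.0, 44.0]] [95 92 90] [92 89 88]
257 [[414.0, 163.0, 44.0], [418.0, 153.0, 44.0]] [92 90 88] [94 91 91]
258 [[414.0, 163.0, 45.0], [418.0, 153.0, 44.0]] [96 91 90] [91 87 87]
259 [[414.0, 163.0, 46.0], [419.0, 153.0, 47.0]] [95 92 91] [91 90 90]
260 [[414.0, 163.0, 47.0], [418.0, 153.0, 46.0]] [95 91 88] [93 91 89]
261 [[414.0, 163.0, 48.0], [419.0, 154.0, 49.0]] [95 92 91] [93 90 88]
[-2. -1. 39. 40. 40. 40. 39. 27. 27. 28. 28. 40. 40. 39. 40. 40. -1.  0.
 -1.]
```

Depth shows the shut fingertips at z≈35 while the reported TCP z is 12. The real fingertips therefore sit about 23 mm higher than the nominal TCP, though x/y agree. I'll allow for this: reopen and go lower, watching the force.

Request:
arm_command(
  rot=[
    [-0.2, 0.6, -0.2],
    [0, 0, 0],
    [0, 0, 0],
  ],
  slide=[
    [-2, -2, 0],
    [0, 0, 0],
    [-1, 0, -5],
  ],
  gripper=[35, 35, 35],
)

```text
clock: 8.22
eef_pos: [403.6, 151.4, 7.0]
tool_rot: [3.14, 0.0, -1.17]
force: [-0.5, 0.0, -0.7]
width: 34.9
```

```bash
python3 go.py 404 151.5 -10 -67;python3 - <<'E'
from meas import *
from cell import *
c=get_calibration('wrist');im,d=get_image('wrist');P=cloud(c,d)
cv2.imwrite('pics/w4.png',im[:,:,::-1])
E
```

```text
t 8.22 pos [403.6 151.4   7. ] slide [  0.4   0.1 -17. ] rot [ 0.  -0.1  0. ] w 34.9 F [-0.5  0.  -0.7]
```

View pics/w4.png

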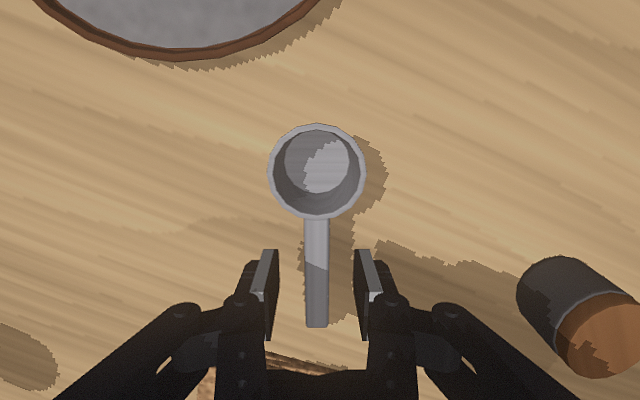

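The handle runs midway between the pads at (317,270). Lowering further.

Request:
arm_command(
  rot=[
    [0, 0, 0],
    [0, 0, 0],
    [0, 0, 0],
  ],
  slide=[
    [-1, 0, -8],
    [-1, 0, -7],
    [0, 0, -3],
  ],
  gripper=[35, 35, 35],
)

```text
clock: 8.52
eef_pos: [401.1, 151.1, -11.3]
tool_rot: [3.135, 0.001, -1.166]
force: [-0.9, 1.2, -0.8]
width: 35.1
```

Request:
arm_command(
  rot=[
    [0, 0, 0],
    [0, 0, 0],
    [0, 0, 0],
    [0, 0, 0],
  ],
  slide=[
    [0, 0, -1],
    [0, 0, -1],
    [0, 0, -1],
    [0, 0, 0],
  ],
  gripper=[5, 5, 5, 5],
)

```text
clock: 8.85
eef_pos: [401.7, 151.4, -13.2]
tool_rot: [3.133, 0.001, -1.172]
force: [1.0, 0.6, 2.9]
width: 10.5
```

Request:
arm_command(
  rot=[
    [0, 0, 0],
    [0, 0, 0],
    [0, 0, 0],
    [0, 0, 0],
  ],
  slide=[
    [0, 0, 12],
    [0, 0, 20],
    [0, 0, 25],
    [0, 0, 15],
  ],
  gripper=[5, 5, 5, 5],
)

```text
clock: 9.18
eef_pos: [400.2, 150.5, 59.8]
tool_rot: [3.128, 0.003, -1.179]
force: [1.1, -0.7, -0.3]
width: 10.7
```

```bash
python3 go.py 622.5 -16 55 -12.8;python3 - <<'E'
from meas import *
from cell import *
im,d=get_image('wrist')
cv2.imwrite('pics/w5.png',im[:,:,::-1])
E
```

```text
t 9.18 pos [400.2 150.5  59.8] slide [ 222.3 -166.5   -4.8] rot [ 0.5 -0.7 54.8] w 10.7 F [ 1.1 -0.7 -0.3]
```

View pics/w5.png

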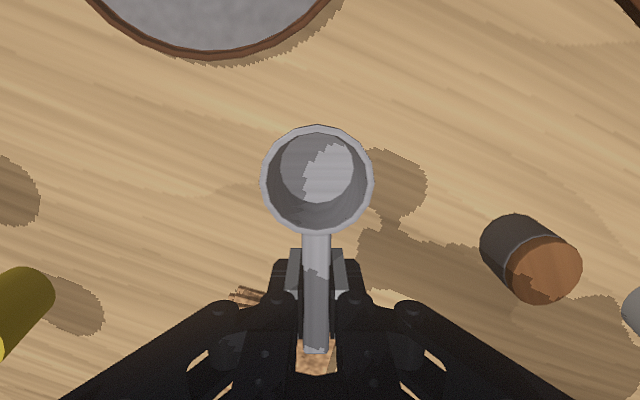

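The scoop is held level between the pads, with the bowl at (317,180). Carrying it to the long tray.

Request:
arm_command(
  rot=[
    [0.3, -0.5, 6.5],
    [0, 0, 6.5],
    [0, 0, 6.5],
    [0, 0, 6.5],
    [0, 0, 6.5],
  ],
  slide=[
    [16, -12, 0],
    [25, -19, 0],
    [25, -19, 0],
    [25, -19, 0],
    [25, -19, 0],
  ],
  gripper=[5, 5, 5, 5, 5],
)

```text
clock: 9.65
eef_pos: [514.2, 68.1, 62.3]
tool_rot: [3.141, 0.012, -0.577]
force: [0.2, 0.2, -1.6]
width: 10.3
```

Request:
arm_command(
  rot=[
    [0, 0, 6.5],
    [0, 0, 6.5],
    [0, 0, 5],
    [0, 0, 0],
  ],
  slide=[
    [25, -19, 0],
    [25, -19, 0],
    [25, -19, 0],
    [15, -10, 0],
  ],
  gripper=[5, 5, 5, 5],
)

```text
clock: 9.98
eef_pos: [610.2, -4.9, 61.9]
tool_rot: [-3.141, 0.009, -0.248]
force: [1.0, -0.2, -0.6]
width: 10.1
```

Request:
arm_command(
  rot=[
    [0, 0, 0],
  ],
  slide=[
    [0, 0, 0],
  ],
  gripper=[5],
)

```text
clock: 10.07
eef_pos: [613.9, -8.7, 62.0]
tool_rot: [3.141, 0.004, -0.252]
force: [0.3, -1.1, 0.6]
width: 10.6
```

```bash
python3 go.py 622.5 -16 55 -12.8
```

```text
t 10.07 pos [613.9  -8.7  62. ] slide [ 8.6 -7.3 -7. ] rot [-0.  -0.2  1.6] w 10.6 F [ 0.3 -1.1  0.6]
```

Checking the held scoop against the tray before lowering.

Request:
arm_command(
  rot=[
    [0, -0.2, 1.6],
    [0, 0, 0],
  ],
  slide=[
    [7, -6, 0],
    [0, 0, 0],
  ],
  gripper=[5, 5],
)

```text
clock: 10.23
eef_pos: [620.8, -15.7, 61.1]
tool_rot: [-3.14, 0.001, -0.227]
force: [-0.4, -0.9, 0.3]
width: 10.6
```

```bash
python3 go.py 622.5 -16 -8.5 -12.8; python3 - <<'E'
from meas import *
from cell import *
c=get_calibration('wrist');im,d=get_image('wrist');P=cloud(c,d)
cv2.imwrite('pics/w6.png',im[:,:,::-1]);np.savez('w6.npz',im=im,d=d,c=np.array(c,dtype=object))
for u,v in((317,140),(317,235),(317,260),(317,340),(275,180),(359,180)):print(u,v,P[v,u].round(1))
E
```

```text
t 10.23 pos [620.8 -15.7  61.1] slide [  1.7  -0.3 -69.6] rot [-0.1 -0.1  0.2] w 10.6 F [-0.4 -0.9  0.3]
317 140 [634.4  41.6  76.9]
317 235 [626.7   8.2  99.9]
317 260 [624.4  -1.5 102.2]
317 340 [615.2 -41.5 101. ]
275 180 [614.2  31.1  88.2]
359 180 [647.8  24.2  91.3]
```

View pics/w6.png

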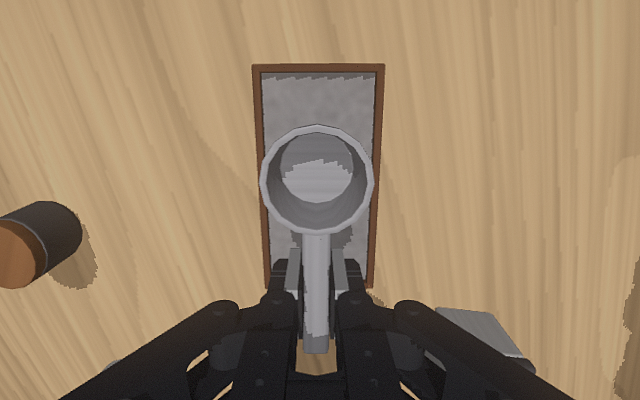

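The scoop is over the tray and aligned lengthwise. Lowering.

Request:
arm_command(
  rot=[
    [0, 0, 0],
    [0, 0, 0],
    [0, 0, 0],
  ],
  slide=[
    [1, 0, -15],
    [0, 0, -20],
    [0, 0, -12],
  ],
  gripper=[5, 5, 5],
)

```text
clock: 10.53
eef_pos: [618.9, -9.8, 14.6]
tool_rot: [-3.136, 0.003, -0.228]
force: [0.3, 0.6, -0.8]
width: 10.8
```

```bash
python3 go.py 622.5 -16 -8 -12.8
```

```text
t 10.53 pos [618.9  -9.8  14.6] slide [  3.6  -6.2 -22.6] rot [-0.4 -0.1  0.3] w 10.8 F [ 0.3  0.6 -0.8]
```

Request:
arm_command(
  rot=[
    [-0.4, -0.1, 0.3],
    [0, 0, 0],
  ],
  slide=[
    [4, -7, -8],
    [0, 0, -4],
  ],
  gripper=[5, 5],
)

```text
clock: 10.7
eef_pos: [620.1, -14.5, -0.0]
tool_rot: [3.141, 0.005, -0.221]
force: [0.1, -0.5, -0.3]
width: 10.5
```

```bash
python3 go.py 622.5 -16 -8 -12.8
```

```text
t 10.7 pos [620.1 -14.5  -0. ] slide [ 2.4 -1.5 -8. ] rot [-0.1 -0.3 -0.1] w 10.5 F [ 0.1 -0.5 -0.3]
```

Request:
arm_command(
  rot=[
    [-0.1, -0.3, 0],
    [0, 0, 0],
  ],
  slide=[
    [3, -1, -5],
    [0, 0, -1],
  ],
  gripper=[5, 5],
)

```text
clock: 10.87
eef_pos: [622.3, -14.7, -7.2]
tool_rot: [3.141, 0.001, -0.221]
force: [-0.3, -0.4, -0.6]
width: 10.3
```

Request:
arm_command(
  rot=[
    [0, 0, 0],
  ],
  slide=[
    [0, 0, -1.5],
  ],
  gripper=[5],
)

```text
clock: 10.95
eef_pos: [622.5, -14.6, -8.6]
tool_rot: [3.141, 0.001, -0.221]
force: [-0.5, -0.2, -1.4]
width: 10.3
```

Request:
arm_command(
  rot=[
    [0, 0, 0],
  ],
  slide=[
    [0, 0, -1.5],
  ],
  gripper=[5],
)

```text
clock: 11.03
eef_pos: [622.6, -15.0, -9.6]
tool_rot: [3.14, 0.001, -0.221]
force: [-3.3, -1.2, 7.4]
width: 10.5
```

Contact (7 N). Release with a modest opening, so the fingers stay inside the tray walls, then rise.

Request:
arm_command(
  rot=[
    [0, 0, 0],
    [0, 0, 0],
    [0, 0, 0],
  ],
  slide=[
    [0, 0, 0],
    [0, 0, 0],
    [0, 0, 10],
  ],
  gripper=[28, 28, 28],
)

```text
clock: 11.28
eef_pos: [622.2, -14.9, 0.3]
tool_rot: [3.141, 0.002, -0.222]
force: [0.7, 0.3, -0.1]
width: 27.9
```

Request:
arm_command(
  rot=[
    [0, 0, 0],
    [0, 0, 0],
    [0, 0, 0],
    [0, 0, 0],
    [0, 0, 0],
  ],
  slide=[
    [0, 0, 20],
    [0, 0, 35],
    [0, 0, 35],
    [0, 0, 25],
    [0, 0, 0],
  ],
  gripper=[28, 30, 85, 85, 85],
)

```text
clock: 11.7
eef_pos: [622.1, -15.1, 124.1]
tool_rot: [3.141, -0.0, -0.223]
force: [0.2, -0.8, 1.6]
width: 65.2
```

```bash
python3 - <<'E'
from meas import *
from cell import *
c=get_calibration('wrist');im,d=get_image('wrist')
cv2.imwrite('pics/w7.png',im[:,:,::-1])
E
python3 go.py 427.8 11.5 100 0
```

```text
t 11.75 pos [621.4 -14.8 122.4] slide [-193.6   26.3  -22.4] rot [ 0.  -0.1 12.8] w 72.5 F [ 0.6 -0.2 -0.1]
```

View pics/w7.png

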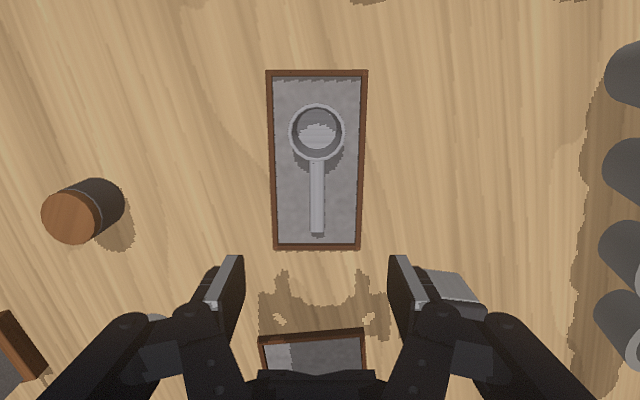

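The scoop lies in the tray, bowl at (317,132), handle to (318,233), well centred. Next is pot L at (428,11).

Request:
arm_command(
  rot=[
    [0, 0, 4],
    [0, 0, 4],
    [0, 0, 4],
    [0, 0, 0],
    [0, 0, 0],
  ],
  slide=[
    [-20, 3, 0],
    [-32, 4, 0],
    [-32, 4, -5],
    [-32, 4, -10],
    [-32, 4, -10],
  ],
  gripper=[85, 85, 85, 85, 85],
)

```text
clock: 12.17
eef_pos: [476.8, 4.1, 99.3]
tool_rot: [3.14, -0.014, -0.001]
force: [1.1, 0.2, -0.6]
width: 85.2
```

Request:
arm_command(
  rot=[
    [0, 0, 0],
    [0, 0, 0],
    [0, 0, 0],
  ],
  slide=[
    [-25, 3, -5],
    [-12, 2, 0],
    [0, 0, 0],
  ],
  gripper=[85, 85, 85],
)

```text
clock: 12.42
eef_pos: [425.6, 10.6, 91.9]
tool_rot: [-3.142, 0.002, -0.0]
force: [-0.9, 0.8, -0.2]
width: 84.8
```

```bash
python3 go.py 427.8 11.5 -10 0;python3 - <<'E'
from meas import *
from cell import *
c=get_calibration('wrist');im,d=get_image('wrist')
cv2.imwrite('pics/w8.png',im[:,:,::-1]);np.savez('w8.npz',im=im,d=d,c=np.array(c,dtype=object))
E
```

```text
t 12.42 pos [425.6  10.6  91.9] slide [   2.2    0.9 -101.9] rot [-0.  -0.1  0. ] w 84.8 F [-0.9  0.8 -0.2]
```

View pics/w8.png

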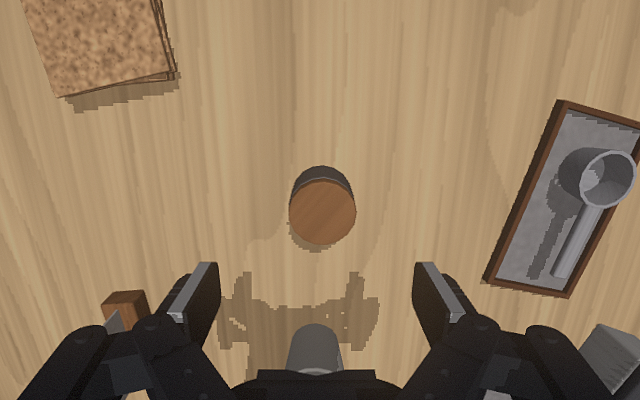

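```bash
python3 - <<'E'
from meas import *
im,d,c=load('w8.npz')
hsv=cv2.cvtColor(im,cv2.COLOR_RGB2HSV);S=hsv[...,1].astype(int);V=hsv[...,2].astype(int)
m=(S>130)&(V>60);m[:160]=0;m[260:]=0;m[:,:270]=0;m[:,380:]=0
k=blob(m,(322,210));p=plane(c,k,50)[:,:2].astype(np.float32);print(cv2.minEnclosingCircle(p),cv2.fitEllipse(p))
E
python3 go.py 427.8 11.5 -10 0
```

```text
((429.6270446777344, 14.099109649658203), 22.554996490478516) ((429.4068908691406, 14.114142417907715), (42.40176773071289, 44.44747543334961), 178.29615783691406)
t 12.47 pos [427.3  10.4  92. ] slide [   0.5    1.1 -102. ] rot [ 0. -0.  0.] w 84.7 F [-1.7 -0.1  0.2]
```

Request:
arm_command(
  rot=[
    [0, 0, 0],
    [0, 0, 0],
    [0, 0, 0],
    [0, 0, 0],
  ],
  slide=[
    [1, 2, -15],
    [-1, 0, -20],
    [-1, 0, -20],
    [-1, 0, -15],
  ],
  gripper=[85, 85, 85, 85],
)

```text
clock: 12.8
eef_pos: [434.9, 12.8, 26.2]
tool_rot: [-3.14, -0.014, 0.001]
force: [0.4, 0.8, -0.2]
width: 84.9
```

```bash
python3 go.py 428.8 13 -10 0
```

```text
t 12.8 pos [434.9  12.8  26.2] slide [ -6.1   0.2 -36.2] rot [-0.1  0.8 -0. ] w 84.9 F [ 0.4  0.8 -0.2]
```

Request:
arm_command(
  rot=[
    [0, 0.8, 0],
    [0, 0.2, 0],
    [0, 0, 0],
  ],
  slide=[
    [-8, 0, -10],
    [-2, 0, -13],
    [-1, 0, -6],
  ],
  gripper=[85, 85, 85],
)

```text
clock: 13.05
eef_pos: [430.4, 11.8, -5.8]
tool_rot: [-3.141, -0.002, 0.001]
force: [0.9, 0.5, -0.3]
width: 85.2
```

```bash
python3 go.py 428.8 13 -10 0
```

```text
t 13.05 pos [430.4  11.8  -5.8] slide [-1.6  1.2 -4.2] rot [-0.   0.1 -0. ] w 85.2 F [ 0.9  0.5 -0.3]
```

Request:
arm_command(
  rot=[
    [0, 0, 0],
    [0, 0, 0],
    [0, 0, 0],
    [0, 0, 0],
    [0, 0, 0],
  ],
  slide=[
    [-2, 1, -4],
    [0, 0, -1],
    [0, 0, -1],
    [0, 0, 0],
    [0, 0, 0],
  ],
  gripper=[60, 35, 35, 35, 35],
)

```text
clock: 13.47
eef_pos: [434.9, 12.5, -11.3]
tool_rot: [-3.142, -0.001, -0.002]
force: [0.0, -0.8, -0.3]
width: 44.5
```

Request:
arm_command(
  rot=[
    [0, 0, 0],
    [0, 0, 0],
  ],
  slide=[
    [0, 0, 0],
    [0, 0, 0],
  ],
  gripper=[35, 35],
)

```text
clock: 13.63
eef_pos: [436.3, 12.7, -10.7]
tool_rot: [-3.141, -0.003, -0.003]
force: [0.1, -0.0, -1.7]
width: 44.7
```

```bash
python3 go.py 575.7 -214.4 40 0
```

```text
t 13.63 pos [436.3  12.7 -10.7] slide [ 139.4 -227.1   50.7] rot [-0.   0.2  0.2] w 44.7 F [ 0.1 -0.  -1.7]
```

Request:
arm_command(
  rot=[
    [0, 0, 0],
    [0, 0, 0],
    [0, 0, 0],
    [0, 0, 0],
    [0, 0, 0],
  ],
  slide=[
    [0, 0, 12],
    [0, 0, 25],
    [10, -12, 15],
    [17, -28, 0],
    [17, -28, 0],
  ],
  gripper=[35, 35, 35, 35, 35],
)

```text
clock: 14.05
eef_pos: [477.0, -48.6, 43.7]
tool_rot: [-3.132, 0.005, 0.006]
force: [0.3, -1.1, -2.0]
width: 44.6
```

Request:
arm_command(
  rot=[
    [0, 0, 0],
    [0, 0, 0],
    [0, 0, 0],
    [0, 0, 0],
    [0, 0, 0],
  ],
  slide=[
    [20, -33, 0],
    [20, -33, 0],
    [20, -33, 0],
    [16, -27, 0],
    [9, -15, 0],
  ],
  gripper=[35, 35, 35, 35, 35],
)

```text
clock: 14.47
eef_pos: [567.3, -197.2, 46.1]
tool_rot: [-3.134, 0.001, 0.008]
force: [1.1, -0.5, -2.0]
width: 44.5
```

```bash
python3 go.py 575.7 -214.4 -6 0
```

```text
t 14.47 pos [ 567.3 -197.2   46.1] slide [  8.4 -17.2 -52.1] rot [-0.5 -0.  -0.4] w 44.5 F [ 1.1 -0.5 -2. ]
```

Request:
arm_command(
  rot=[
    [-0.4, 0, -0.4],
    [0, 0, 0],
  ],
  slide=[
    [5, -12, 0],
    [0, 0, -8],
  ],
  gripper=[35, 35],
)

```text
clock: 14.63
eef_pos: [575.6, -217.1, 39.8]
tool_rot: [3.136, -0.006, -0.005]
force: [-0.1, 0.5, -1.2]
width: 44.2
```

```bash
python3 go.py 575.7 -214.4 -6 0
```

```text
t 14.63 pos [ 575.6 -217.1   39.8] slide [  0.1   2.7 -45.8] rot [0.3 0.3 0.3] w 44.2 F [-0.1  0.5 -1.2]
```

Request:
arm_command(
  rot=[
    [0.3, 0.3, 0.3],
    [0, 0, 0],
    [0, 0, 0],
    [0, 0, 0],
  ],
  slide=[
    [0, 2, -12],
    [0, 0, -12],
    [0, 0, -8],
    [0, 0, -3],
  ],
  gripper=[35, 35, 35, 35],
)

```text
clock: 14.97
eef_pos: [572.7, -209.9, -1.1]
tool_rot: [-3.136, 0.005, 0.002]
force: [-1.5, 0.1, -0.6]
width: 44.4
```

```bash
python3 go.py 575.7 -214.4 -6 0
```

```text
t 14.97 pos [ 572.7 -209.9   -1.1] slide [ 3.  -4.5 -4.9] rot [-0.3 -0.3 -0.1] w 44.4 F [-1.5  0.1 -0.6]
```

Request:
arm_command(
  rot=[
    [-0.3, -0.3, 0],
    [0, 0, 0],
  ],
  slide=[
    [3, -4, -3],
    [0, 0, -2],
  ],
  gripper=[35, 35],
)

```text
clock: 15.13
eef_pos: [574.8, -211.8, -7.7]
tool_rot: [-3.139, 0.002, 0.004]
force: [-4.2, 0.4, 27.4]
width: 44.3
```

```bash
python3 go.py 575.7 -214.4 -6 0
```

```text
t 15.13 pos [ 574.8 -211.8   -7.7] slide [ 0.9 -2.6  1.7] rot [-0.1 -0.1 -0.2] w 44.3 F [-4.2  0.4 27.4]
```

On the floor, pressing somewhat hard (27 N). Ease off and release.

Request:
arm_command(
  rot=[
    [0, 0, 0],
    [0, 0, 0],
    [0, 0, 0],
    [0, 0, 0],
  ],
  slide=[
    [0, 0, 1],
    [0, 0, 0],
    [0, 0, 0],
    [0, 0, 12],
  ],
  gripper=[44, 65, 65, 65],
)

```text
clock: 15.47
eef_pos: [574.4, -210.5, 4.7]
tool_rot: [-3.138, 0.003, 0.005]
force: [-0.4, 0.8, -0.5]
width: 65.2
```

Request:
arm_command(
  rot=[
    [0, 0, 0],
    [0, 0, 0],
    [0, 0, 0],
    [0, 0, 0],
  ],
  slide=[
    [0, 0, 25],
    [0, 0, 35],
    [0, 0, 35],
    [0, 0, 10],
  ],
  gripper=[65, 70, 85, 85],
)

```text
clock: 15.8
eef_pos: [572.6, -210.1, 115.3]
tool_rot: [-3.138, 0.006, 0.004]
force: [0.8, -0.5, 0.1]
width: 84.7
```

```bash
python3 go.py 351.7 -283.2 90 0;python3 - <<'E'
from meas import *
from cell import *
im,d=get_image('wrist')
cv2.imwrite('pics/w9.png',im[:,:,::-1])
E
```

```text
t 15.8 pos [ 572.6 -210.1  115.3] slide [-220.9  -73.1  -25.3] rot [-0.2 -0.3 -0.2] w 84.7 F [ 0.8 -0.5  0.1]
```

View pics/w9.png

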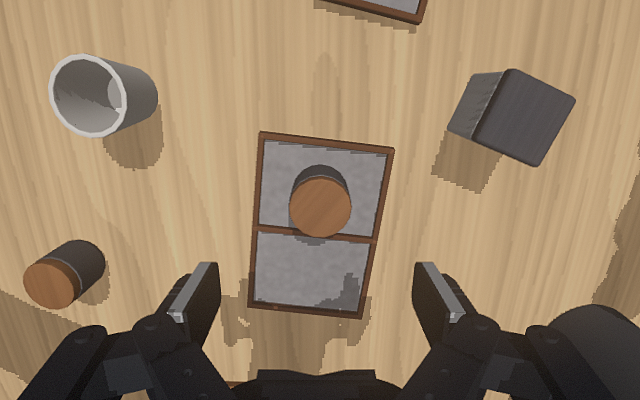

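Pot L stands in the +y bay, lid at (320,208), and the tin is undisturbed at (525,115). On to pot R.

Request:
arm_command(
  rot=[
    [0, 0, 0],
    [0, 0, 0],
    [0, 0, 0],
    [0, 0, 0],
    [0, 0, 0],
  ],
  slide=[
    [-20, -7, 0],
    [-33, -11, 0],
    [-33, -11, -5],
    [-33, -11, -5],
    [-33, -11, -5],
  ],
  gripper=[85, 85, 85, 85, 85],
)

```text
clock: 16.27
eef_pos: [427.4, -257.4, 104.3]
tool_rot: [-3.141, -0.01, 0.023]
force: [-0.0, -1.1, -0.0]
width: 85.3
```

Request:
arm_command(
  rot=[
    [0, 0, 0],
    [0, 0, 0],
    [0, 0, 0],
    [0, 0, 0],
  ],
  slide=[
    [-28, -9, -5],
    [-18, -6, -5],
    [-8, -3, 0],
    [0, 0, 0],
  ],
  gripper=[85, 85, 85, 85],
)

```text
clock: 16.6
eef_pos: [362.2, -276.7, 94.7]
tool_rot: [-3.14, -0.006, 0.012]
force: [1.0, 0.7, 0.3]
width: 84.7
```

```bash
python3 - <<'E'
from meas import *
from cell import *
c=get_calibration('wrist');im,d=get_image('wrist')
cv2.imwrite('pics/w10.png',im[:,:,::-1])
hsv=cv2.cvtColor(im,cv2.COLOR_RGB2HSV);S=hsv[...,1].astype(int);V=hsv[...,2].astype(int)
m=(S>130)&(V>60);m[:130]=0;m[260:]=0;m[:,:220]=0;m[:,420:]=0
k=blob(m,(322,210));print(k.mean(0));p=plane(c,k,50)[:,:2].astype(np.float32);print(cv2.minEnclosingCircle(p),cv2.fitEllipse(p))
E
python3 go.py 351.7 -283.2 -10 0
```

```text
[301.53296703 220.96703297]
((352.7966003417969, -280.9695129394531), 22.703954696655273) ((353.0802001953125, -281.0853576660156), (42.539886474609375, 44.74707794189453), 173.573486328125)
t 16.65 pos [ 363.4 -276.4   94.6] slide [ -11.7   -6.8 -104.6] rot [-0.1  0.4 -0.8] w 85.1 F [ 0.1 -0.5  0.3]
```

View pics/w10.png

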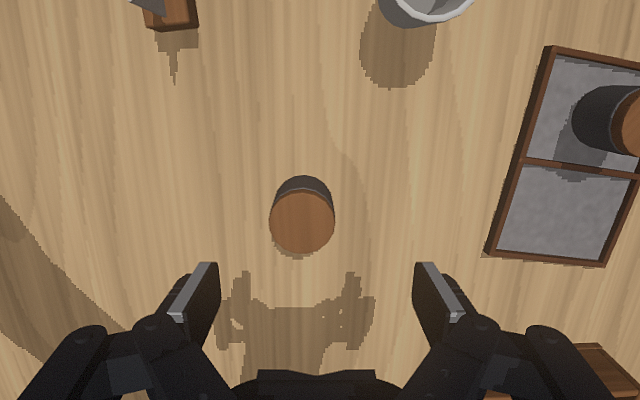

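Pot R's lid is at (301,221), giving (352.5,−282) in the world; the two views agree to about 2 mm. Descending.

Request:
arm_command(
  rot=[
    [0, 0.4, -0.8],
    [0, 0, 0],
    [0, 0.2, 0],
    [0, 0.2, 0],
  ],
  slide=[
    [-11, -6, 0],
    [-1, 0, -14],
    [-3, 0, -18],
    [-3, 0, -18],
  ],
  gripper=[85, 85, 85, 85],
)

```text
clock: 16.98
eef_pos: [352.9, -285.2, 46.4]
tool_rot: [3.136, -0.002, 0.006]
force: [0.4, 0.6, 0.1]
width: 84.8
```

```bash
python3 go.py 352.5 -282 -11 0
```

```text
t 16.98 pos [ 352.9 -285.2   46.4] slide [ -0.4   3.2 -57.4] rot [ 0.3  0.1 -0.4] w 84.8 F [0.4 0.6 0.1]
```

Request:
arm_command(
  rot=[
    [0.3, 0.1, -0.4],
    [0, 0.2, 0],
    [0, 0.2, 0],
  ],
  slide=[
    [-1, 3, -14],
    [-3, 1, -16],
    [-3, 1, -12],
  ],
  gripper=[85, 85, 85],
)

```text
clock: 17.23
eef_pos: [349.9, -280.9, 1.8]
tool_rot: [3.139, 0.005, 0.004]
force: [-0.2, 0.3, 0.4]
width: 84.8
```

```bash
python3 go.py 352.5 -282 -11 0
```

```text
t 17.23 pos [ 349.9 -280.9    1.8] slide [  2.6  -1.1 -12.8] rot [ 0.1 -0.3 -0.2] w 84.8 F [-0.2  0.3  0.4]
```

Request:
arm_command(
  rot=[
    [0.1, -0.3, -0.2],
    [0, 0, 0],
    [0, 0, 0],
  ],
  slide=[
    [2, -1, -8],
    [0, 0, -3],
    [0, 0, -1],
  ],
  gripper=[85, 85, 70],
)

```text
clock: 17.48
eef_pos: [354.2, -281.2, -13.3]
tool_rot: [-3.141, 0.0, 0.004]
force: [-0.1, 0.6, -0.2]
width: 75.0
```

Request:
arm_command(
  rot=[
    [0, 0, 0],
    [0, 0, 0],
    [0, 0, 0],
    [0, 0, 0],
    [0, 0, 0],
  ],
  slide=[
    [0, 0, -1],
    [0, 0, -1],
    [0, 0, 0],
    [0, 0, 0],
    [0, 0, 0],
  ],
  gripper=[35, 35, 35, 35, 35],
)

```text
clock: 17.9
eef_pos: [356.3, -281.8, -14.1]
tool_rot: [3.14, -0.002, 0.006]
force: [0.2, 0.0, -0.4]
width: 45.0
```

```bash
python3 go.py 566.5 -294 40 0
```

```text
t 17.9 pos [ 356.3 -281.8  -14.1] slide [210.2 -12.2  54.1] rot [ 0.1  0.1 -0.4] w 45.0 F [ 0.2  0.  -0.4]
```

Request:
arm_command(
  rot=[
    [0, 0, 0],
    [0, 0, 0],
    [0, 0, 0],
    [0, 0, 0],
    [0, 0, 0],
  ],
  slide=[
    [0, 0, 12],
    [0, 0, 25],
    [15, -1, 15],
    [30, -2, 0],
    [33, -2, 0],
  ],
  gripper=[35, 35, 35, 35, 35],
)

```text
clock: 18.32
eef_pos: [427.7, -286.0, 41.7]
tool_rot: [-3.139, 0.005, -0.005]
force: [0.4, -1.0, -1.4]
width: 44.5
```

Request:
arm_command(
  rot=[
    [0, 0, 0],
    [0, 0, 0],
    [0, 0, 0],
    [0, 0, 0],
    [0, 0, 0],
  ],
  slide=[
    [33, -2, 0],
    [33, -2, 0],
    [28, -2, 0],
    [15, -1, 0],
    [5, 0, 0],
  ],
  gripper=[35, 35, 35, 35, 35],
)

```text
clock: 18.73
eef_pos: [554.4, -289.9, 43.9]
tool_rot: [3.141, -0.0, 0.004]
force: [0.6, 0.9, -1.5]
width: 44.2
```

```bash
python3 go.py 566.5 -294 -10 0
```

```text
t 18.73 pos [ 554.4 -289.9   43.9] slide [ 12.1  -4.1 -53.9] rot [ 0.   0.  -0.2] w 44.2 F [ 0.6  0.9 -1.5]
```

Request:
arm_command(
  rot=[
    [0, 0, -0.2],
    [0, 0, 0],
    [0, 0, 0],
  ],
  slide=[
    [10, -4, -6],
    [1, -1, -12],
    [1, -1, -12],
  ],
  gripper=[35, 35, 35],
)

```text
clock: 18.98
eef_pos: [568.2, -295.1, 14.4]
tool_rot: [3.14, -0.003, 0.003]
force: [-0.3, 0.5, -1.5]
width: 44.4
```

```bash
python3 go.py 566.5 -294 -10 0
```

```text
t 18.98 pos [ 568.2 -295.1   14.4] slide [ -1.7   1.1 -24.4] rot [ 0.1  0.2 -0.2] w 44.4 F [-0.3  0.5 -1.5]
```

Request:
arm_command(
  rot=[
    [0, 0.1, -0.2],
    [0, 0, 0],
    [0, 0, 0],
  ],
  slide=[
    [0, 1, -9],
    [0, 0, -5],
    [0, 0, -2],
  ],
  gripper=[35, 35, 35],
)

```text
clock: 19.23
eef_pos: [562.7, -292.8, -6.7]
tool_rot: [-3.139, 0.006, -0.004]
force: [-0.4, 0.2, -1.4]
width: 44.7
```

```bash
python3 go.py 566.5 -294 -10 0
```

```text
t 19.23 pos [ 562.7 -292.8   -6.7] slide [ 3.8 -1.2 -3.3] rot [-0.2 -0.3  0.2] w 44.7 F [-0.4  0.2 -1.4]
```

Request:
arm_command(
  rot=[
    [-0.2, -0.3, 0],
    [0, 0, 0],
  ],
  slide=[
    [2, -1, -2],
    [0, 0, -1],
  ],
  gripper=[35, 35],
)

```text
clock: 19.4
eef_pos: [562.7, -293.9, -10.9]
tool_rot: [-3.141, 0.003, -0.006]
force: [2.0, 2.0, 10.1]
width: 44.8
```

Contact (10 N). Release.

Request:
arm_command(
  rot=[
    [0, 0, 0],
    [0, 0, 0],
    [0, 0, 0],
    [0, 0, 0],
  ],
  slide=[
    [0, 0, 0],
    [0, 0, 0],
    [0, 0, 0],
    [0, 0, 12],
  ],
  gripper=[65, 65, 65, 65],
)

```text
clock: 19.73
eef_pos: [561.6, -293.9, 1.0]
tool_rot: [-3.141, 0.004, -0.007]
force: [0.1, 0.2, -0.6]
width: 64.9
```

Request:
arm_command(
  rot=[
    [0, 0, 0],
    [0, 0, 0],
    [0, 0, 0],
    [0, 0, 0],
  ],
  slide=[
    [0, 0, 25],
    [0, 0, 35],
    [0, 0, 35],
    [0, 0, 10],
  ],
  gripper=[65, 70, 85, 85],
)

```text
clock: 20.07
eef_pos: [560.0, -294.1, 112.5]
tool_rot: [-3.141, 0.006, -0.008]
force: [0.7, -0.5, -0.4]
width: 84.7
```

```bash
python3 go.py 422.9 -135.1 90 0;python3 - <<'E'
from meas import *
from cell import *
im,d=get_image('wrist')
cv2.imwrite('pics/w11.png',im[:,:,::-1])
E
```

```text
t 20.07 pos [ 560.  -294.1  112.5] slide [-137.1  159.   -22.5] rot [-0.  -0.3  0.5] w 84.7 F [ 0.7 -0.5 -0.4]
```

View pics/w11.png

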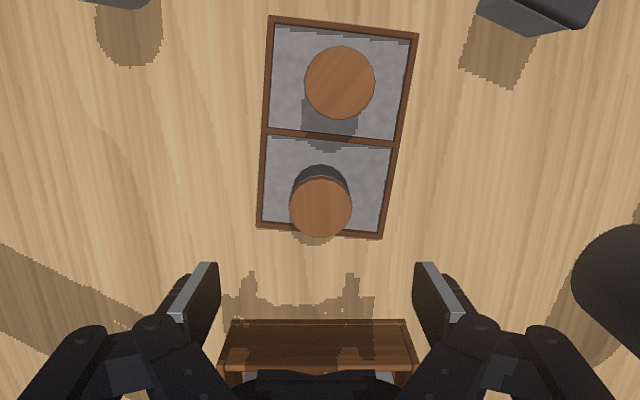

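Both pots stand in separate bays, at (340,82) and (320,208). Now cup R.

Request:
arm_command(
  rot=[
    [0, 0, 0],
    [0, 0, 0],
    [0, 0, 0],
    [0, 0, 0],
    [0, 0, 0],
  ],
  slide=[
    [-14, 16, 0],
    [-23, 27, 0],
    [-23, 27, 0],
    [-23, 27, 0],
    [-21, 25, 0],
  ],
  gripper=[85, 85, 85, 85, 85],
)

```text
clock: 20.53
eef_pos: [458.2, -177.1, 118.8]
tool_rot: [3.13, -0.009, -0.011]
force: [0.1, 1.3, -0.3]
width: 85.1
```

Request:
arm_command(
  rot=[
    [0, 0, 0],
    [0, 0, 0],
    [0, 0, 0],
  ],
  slide=[
    [-15, 17, 0],
    [-6, 7, 0],
    [0, 0, 0],
  ],
  gripper=[85, 85, 85],
)

```text
clock: 20.78
eef_pos: [429.7, -144.3, 119.3]
tool_rot: [3.139, -0.004, -0.008]
force: [-0.4, 0.4, -0.2]
width: 85.0
```

```bash
python3 - <<'E'
from meas import *
from cell import *
c=get_calibration('wrist');im,d=get_image('wrist')
a=np.linspace(0,2*np.pi,40);P=np.c_[422.9+27*np.cos(a),-135.1+27*np.sin(a),0*a+58]
q=(P-c['xyz'])@Rw(c);q=q*[1,-1,-1]
px=cv2.projectPoints(q,np.zeros(3),np.zeros(3),K(c),np.array(c['D']))[0].reshape(-1,2)
o=im[:,:,::-1].copy();cv2.polylines(o,[px.astype(int).reshape(-1,1,2)],True,(0,0,255),1);cv2.imwrite('pics/w12.png',o)
E
python3 go.py 422.9 -135.1 0 0
```

```text
t 20.83 pos [ 430.7 -145.2  119.4] slide [  -7.8   10.1 -119.4] rot [0.2 0.3 0.5] w 85.0 F [-0.2  0.1  0.2]
```

View pics/w12.png

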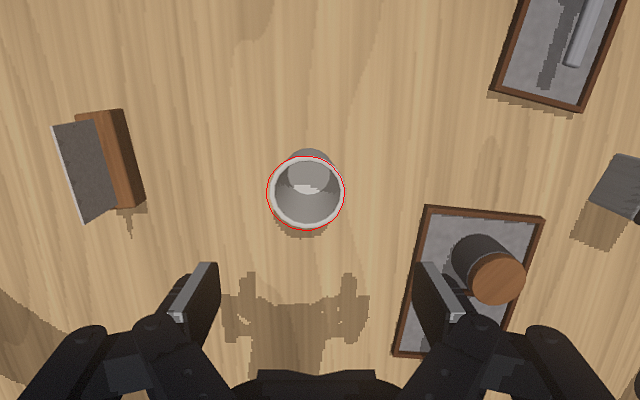

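The projected rim sits on the white cup at (306,192). Descending.

Request:
arm_command(
  rot=[
    [0.2, 0.3, 0.5],
    [0, 0, 0],
    [0, 0.2, 0],
    [0, 0.2, 0],
    [0, 0, 0],
  ],
  slide=[
    [-7, 9, 0],
    [-1, 0, -16],
    [-3, 0, -18],
    [-3, 0, -18],
    [-3, 0, -12],
  ],
  gripper=[85, 85, 85, 85, 85],
)

```text
clock: 21.25
eef_pos: [420.0, -139.6, 56.5]
tool_rot: [3.136, -0.004, 0.002]
force: [0.4, 0.0, 0.2]
width: 85.0
```

```bash
python3 go.py 423.5 -135.5 10 0
```

```text
t 21.25 pos [ 420.  -139.6   56.5] slide [  3.5   4.1 -46.5] rot [ 0.3  0.2 -0.1] w 85.0 F [0.4 0.  0.2]
```

Request:
arm_command(
  rot=[
    [0.3, 0.2, 0],
    [0, 0.2, 0],
    [0, 0, 0],
  ],
  slide=[
    [2, 4, -13],
    [-2, 0, -14],
    [-2, 0, -8],
  ],
  gripper=[85, 85, 85],
)

```text
clock: 21.5
eef_pos: [419.4, -137.5, 18.9]
tool_rot: [3.14, 0.002, 0.001]
force: [-0.5, -0.2, -0.7]
width: 85.2
```

```bash
python3 go.py 423.5 -135.5 10 0
```

```text
t 21.5 pos [ 419.4 -137.5   18.9] slide [ 4.1  2.  -8.9] rot [ 0.1 -0.1 -0.1] w 85.2 F [-0.5 -0.2 -0.7]
```

Request:
arm_command(
  rot=[
    [0, -0.1, 0],
    [0, 0, 0],
    [0, 0, 0],
  ],
  slide=[
    [4, 2, -4],
    [0, 0, -3],
    [0, 0, -1],
  ],
  gripper=[85, 85, 70],
)

```text
clock: 21.75
eef_pos: [424.4, -137.0, 9.0]
tool_rot: [3.139, 0.001, -0.001]
force: [0.4, -0.0, 0.5]
width: 74.7
```

Request:
arm_command(
  rot=[
    [0, 0, 0],
    [0, 0, 0],
    [0, 0, 0],
    [0, 0, 0],
    [0, 0, 0],
  ],
  slide=[
    [0, 0, 0],
    [0, 0, 0],
    [0, 0, 0],
    [0, 0, 0],
    [0, 0, 0],
  ],
  gripper=[40, 40, 40, 40, 40],
)

```text
clock: 22.17
eef_pos: [425.9, -137.8, 10.6]
tool_rot: [3.138, -0.002, -0.001]
force: [-0.9, -0.0, -1.4]
width: 50.5
```

```bash
python3 go.py 549 236 60 0
```

```text
t 22.17 pos [ 425.9 -137.8   10.6] slide [123.1 373.8  49.4] rot [0.2 0.1 0.1] w 50.5 F [-0.9 -0.  -1.4]
```

Request:
arm_command(
  rot=[
    [0, 0, 0],
    [0, 0, 0],
    [0, 0, 0],
    [0, 0, 0],
    [0, 0, 0],
  ],
  slide=[
    [0, 0, 14],
    [0, 0, 25],
    [6, 18, 15],
    [11, 34, 0],
    [11, 34, 0],
  ],
  gripper=[40, 40, 40, 40, 40],
)

```text
clock: 22.58
eef_pos: [452.9, -58.7, 68.3]
tool_rot: [3.132, -0.003, -0.018]
force: [1.4, 0.2, -1.4]
width: 50.5
```

Request:
arm_command(
  rot=[
    [0, 0, 0],
    [0, 0, 0],
    [0, 0, 0],
    [0, 0, 0],
    [0, 0, 0],
  ],
  slide=[
    [11, 34, 0],
    [11, 34, 0],
    [11, 34, 0],
    [11, 34, 0],
    [11, 34, 0],
  ],
  gripper=[40, 40, 40, 40, 40],
)

```text
clock: 23.0
eef_pos: [509.5, 119.7, 70.3]
tool_rot: [3.131, -0.006, -0.02]
force: [1.2, -0.3, -2.1]
width: 50.3
```

```bash
python3 go.py 549 238 60 0
```

```text
t 23.0 pos [509.5 119.7  70.3] slide [ 39.5 118.3 -10.3] rot [0.6 0.4 1.2] w 50.3 F [ 1.2 -0.3 -2.1]
```

Request:
arm_command(
  rot=[
    [0.3, 0.2, 0.6],
    [0.3, 0.2, 0.6],
    [0, 0, 0],
    [0, 0, 0],
    [0, 0, 0],
  ],
  slide=[
    [10, 30, 0],
    [10, 30, 0],
    [8, 23, 0],
    [4, 12, 0],
    [0, 0, 0],
  ],
  gripper=[40, 40, 40, 40, 40],
)

```text
clock: 23.42
eef_pos: [541.3, 233.8, 69.1]
tool_rot: [-3.136, 0.001, 0.02]
force: [0.1, -0.0, -1.6]
width: 50.9
```

```bash
python3 go.py 549 238 14 0;python3 - <<'E'
from meas import *
from cell import *
im,d=get_image('wrist')
cv2.imwrite('pics/w13.png',im[:,:,::-1])
E
```

```text
t 23.42 pos [541.3 233.8  69.1] slide [  7.7   4.2 -55.1] rot [-0.3 -0.1 -1.2] w 50.9 F [ 0.1 -0.  -1.6]
```

View pics/w13.png

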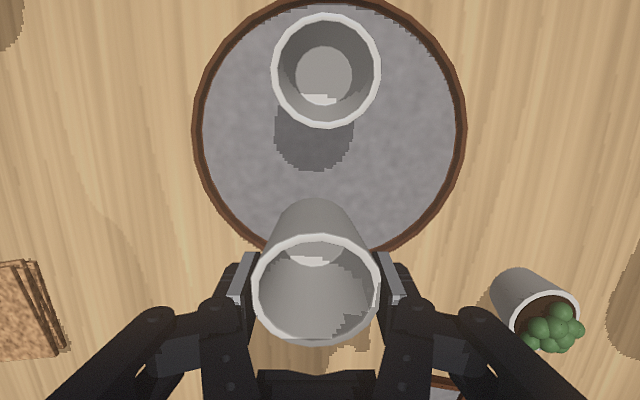

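Cup R is held upright, the first cup stands at (325,70), and the plant at (545,320) is clear. Lowering.

Request:
arm_command(
  rot=[
    [-0.3, 0, -1],
    [0, 0, 0],
    [0, 0, 0],
  ],
  slide=[
    [7, 3, -10],
    [0, -1, -15],
    [0, -1, -10],
  ],
  gripper=[40, 40, 40],
)

```text
clock: 23.72
eef_pos: [548.0, 229.7, 35.3]
tool_rot: [3.139, -0.0, -0.002]
force: [0.4, -0.3, -1.7]
width: 50.7
```

```bash
python3 go.py 549 238 14 0
```

```text
t 23.72 pos [548.  229.7  35.3] slide [  1.    8.3 -21.3] rot [0.1 0.  0.1] w 50.7 F [ 0.4 -0.3 -1.7]
```

Request:
arm_command(
  rot=[
    [0.1, 0, 0],
    [0, 0, 0],
  ],
  slide=[
    [2, 8, -9],
    [0, 0, -6],
  ],
  gripper=[40, 40],
)

```text
clock: 23.88
eef_pos: [549.0, 234.8, 18.8]
tool_rot: [3.14, 0.002, -0.006]
force: [-0.2, 0.8, -1.8]
width: 50.7
```

```bash
python3 go.py 549 238 14 0
```

```text
t 23.88 pos [549.  234.8  18.8] slide [-0.   3.2 -4.8] rot [ 0.1 -0.1  0.4] w 50.7 F [-0.2  0.8 -1.8]
```

Request:
arm_command(
  rot=[
    [0.1, 0, 0],
    [0, 0, 0],
  ],
  slide=[
    [0, 2, -2],
    [0, 0, -1],
  ],
  gripper=[40, 40],
)

```text
clock: 24.05
eef_pos: [548.1, 235.3, 14.4]
tool_rot: [3.14, 0.004, -0.008]
force: [0.0, 1.1, -1.1]
width: 50.7
```

Request:
arm_command(
  rot=[
    [0, 0, 0],
  ],
  slide=[
    [0, 0, -1],
  ],
  gripper=[40],
)

```text
clock: 24.13
eef_pos: [548.1, 234.9, 13.7]
tool_rot: [3.14, 0.004, -0.009]
force: [-2.1, -0.3, 10.5]
width: 51.2
```

Contact. Release, rise and clear the view.

Request:
arm_command(
  rot=[
    [0, 0, 0],
    [0, 0, 0],
    [0, 0, 0],
    [0, 0, 10],
  ],
  slide=[
    [0, 0, 0],
    [0, 0, 0],
    [0, 0, 0],
    [0, 0, 12],
  ],
  gripper=[75, 75, 75, 75],
)

```text
clock: 24.47
eef_pos: [547.9, 234.5, 25.8]
tool_rot: [3.14, 0.005, 0.117]
force: [-0.7, 0.7, 0.4]
width: 75.0
```

Request:
arm_command(
  rot=[
    [0, 0, 0],
    [0, 0, 0],
    [0, 0, 0],
    [0, 0, 0],
    [0, 0, 0],
  ],
  slide=[
    [0, 0, 25],
    [0, 0, 35],
    [0, 0, 35],
    [-10, 0, 30],
    [-30, 0, 20],
  ],
  gripper=[75, 80, 85, 85, 85],
)

```text
clock: 24.88
eef_pos: [510.9, 231.8, 175.5]
tool_rot: [3.136, 0.002, 0.119]
force: [-0.1, -0.2, -0.1]
width: 84.8
```

Request:
arm_command(
  rot=[
    [0, 0, 0],
    [0, 0, 0],
    [0, 0, 0],
    [0, 0, 0],
    [0, 0, 0],
  ],
  slide=[
    [-35, 0, 10],
    [-35, 0, 0],
    [-25, 0, 0],
    [-10, 0, 0],
    [0, 0, 0],
  ],
  gripper=[85, 85, 85, 85, 85],
)

```text
clock: 25.3
eef_pos: [400.7, 231.7, 192.8]
tool_rot: [-3.138, -0.006, 0.118]
force: [0.9, 1.0, 0.5]
width: 84.8
```

```bash
cat > chk.py <<'E'
from meas import *
from cell import *
s=telemetry.read_state();print(s['clock'],s['eef_pos'].round(),s['force'].round(1))
c=get_calibration('top');im,d=get_image('top');np.savez('t9.npz',im=im,d=d,c=np.array(c,dtype=object))
cv2.imwrite('pics/t9.png',cv2.resize(im[110:310,160:480],None,fx=2.5,fy=2.5)[:,:,::-1])
im,d=get_image('scene');cv2.imwrite('pics/s9.png',im[:,:,::-1])
E
python3 chk.py
```

```text
25.3 [401. 232. 193.] [0.9 1.  0.5]
```

View pics/t9.png

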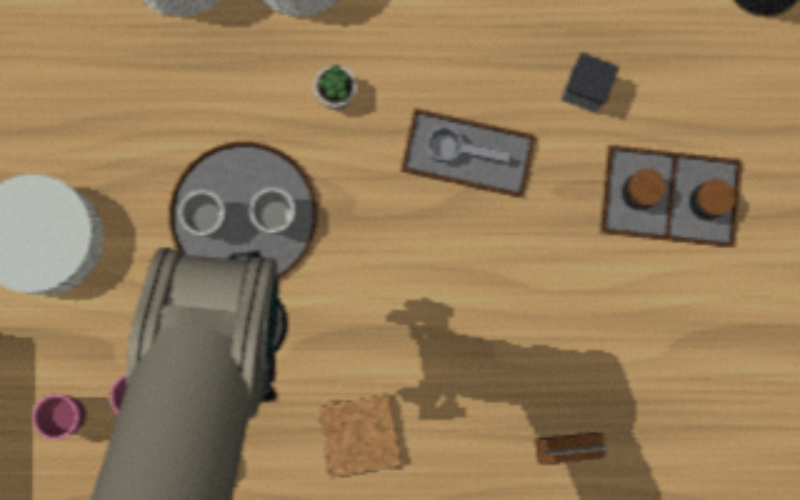

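View pics/s9.png

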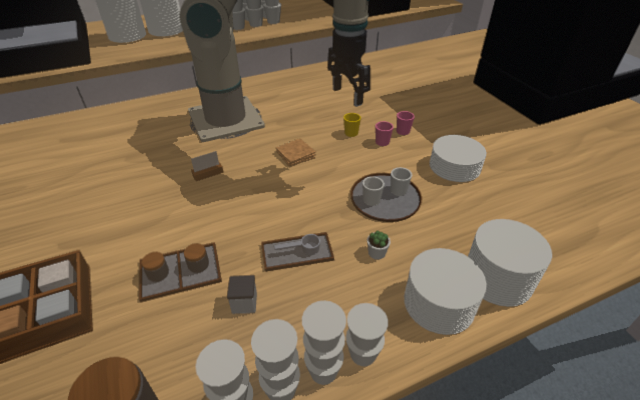

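Everything stands in its tray: cups at crop (202,212) and (272,210), pots at (647,188) and (715,198), and the scoop from bowl (444,147) to handle end (517,159). The plant and tin have not moved. A numeric check before handing in:

```bash
python3 - <<'E'
from meas import *
im,d,c=load('t9.npz');im0,_,_=load('top0.npz')
f=lambda u,v,z:plane(c,[[160+u/2.5,110+v/2.5]],z)[0,:2]
rt=np.array([549,277.8])
for q in((202,212),(272,210)): p=f(*q,62);print('cup',p.round(1),'r',np.linalg.norm(p-rt).round(1))
def fr(p,o,yd): a=np.radians(yd);y=np.array([np.cos(a),np.sin(a)]);x=np.array([y[1],-y[0]]);return ((p-o)@x).round(1),((p-o)@y).round(1)
hsv=cv2.cvtColor(im,cv2.COLOR_RGB2HSV);S=hsv[...,1];V=hsv[...,2]
for q in((647,188),(715,198)): print('pot',fr(f(*q,54),np.array([571,-254.1]),83.2))
b=f(444,147,32);e=f(519,160,32);u=(b-e)/np.linalg.norm(b-e);print('scoop',fr(b-30*u,np.array([625.8,-1.7]),77.2),np.degrees(np.arctan2(u[1],u[0])),np.linalg.norm(b-e))
P=cloud(c,d)
for n,(u,v) in dict(lid1=(418,185),lid2=(446,189)).items(): print(n,P[v,u,2])
for n,(a,bb,cc,dd) in dict(plant=(133,158,282,312),tin=(128,158,383,412)).items(): print(n,'mean abs diff',np.abs(im[a:bb,cc:dd].astype(int)-im0[a:bb,cc:dd]).mean().round(2))
E
```

```text
cup [542.8 318.1] r 40.8
cup [544.9 235.5] r 42.5
pot (np.float64(-4.6), np.float64(40.5))
pot (np.float64(-7.2), np.float64(-42.0))
scoop (np.float64(-5.0), np.float64(0.1)) 79.89223569688129 93.07109538802136
lid1 53.63231014690268
lid2 50.40305542714577
plant mean abs diff 3.54
tin mean abs diff 3.53
```

Everything is well inside tolerance. The scoop length reads 93 mm instead of 82 mm because the dark end I picked includes its shadow; the bowl-based position has ample margin. Handing in.

```bash
python3 -c "
from cell import ctrl,telemetry
s=telemetry.read_state();print(s['clock'],s['qd'].round(3),s['force'].round(1))
print(ctrl.finish_job())"
```

```text
25.4 [ 0.025  0.023 -0.003 -0.036 -0.003 -0.008  0.001] [0.3 1.4 0.4]
the job is handed in; nothing more can be done
None
```

The counter is tidied and the job was handed in at 25.4 s; no verdict was reported. Both white cups stand on the round tray, one sugar pot stands in each bay, and the scoop lies bowl up and lengthwise in the long tray.

**Last checks (top view):**
- **Cups:** about 41 and 43 mm from the round tray centre (limit 70 mm).
- **Pots:** about 40 and 42 mm either side of the rib, and 5–7 mm off mid x.
- **Scoop:** origin about 5 mm across and 0 mm along from the tray centre, and about 3° off lengthwise.
- **Plant and tin:** unmoved, with no visible change in the pictures. I did not touch the pink and yellow look-alikes.
- **Upright:** judged by eye from the pictures; the cups' and pots' tilt was not measured as an angle.

**What failed or disagreed:**
- **First scoop grasp closed on nothing.** The fingertips sit about 23 mm higher than the reported TCP. I measured this by depth, went lower, and the second grasp held.
- **Scoop length in the last check** came out at 93 mm instead of 82 mm from bowl centre to handle end. I put this down to including its shadow; the earlier wrist view showed it centred.
- **Lid heights by depth** read 53.6 and 50.4 mm where 54 mm was expected. The second is low, but depth readings elsewhere were about 3–4 mm off too.
- **First pot was set down harder than meant,** at 27 N. The other placings I read at 4–11 N.

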